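# Release a locked quick coupling and park its breather plug

## Task

The gas outlet is to be connected next: take the breather plug out of its quick coupling and stand it gently, fully down and upright, in the empty hole of the plug stand, leaving the coupling's sprung sleeve snapped fully forward (up). The sleeve is locked: turn it counter-clockwise (seen from above) while pressing it down lightly until you feel its notch drop over the lock pin, then push it back down and draw the plug straight up while it is back. Never force the sleeve against its pin, never wrench or pull at a plug that is still locked, and leave the beaker, the dishes and the two vials alone.

Things in the scene. Friction and masses are not known exactly. Their poses are not given: they have to be found in the camera images.
- coupling: gas outlet post on the bench (fixed) with a quick coupling on top; grey round foot 72 mm wide, needle valve with black knob on its +x side (43 mm out, 18 to 44 mm high). Origin: on the vertical axis at bench level, z up. The coupling's socket, 25 mm wide outside, opens upward 97 mm up, bore 18 mm wide, 25 mm deep; a sprung steel sleeve sits round it
- sleeve_top (a point): point fixed on the axis at the height of the sleeve's top when forward, 98 mm above the bench. The top is a flat ring from 26 to 44 mm wide that fingertips can push down. Sleeve: fluted collar 44 mm wide over the top 16 mm, 41 mm wide below, lower rim 66 mm up. It turns about the axis with light friction (0.05 N m) and stays at the angle where it is left
- lock_pin: steel pin 5 mm thick sticking out level under the sleeve's rim on the post's -x side, 11.5 to 24 mm from the axis, centre 62 mm up; origin and axes as the post's. One notch (9 mm wide, 7.5 deep, dot above) in the sleeve's rim starts 20 to 60 degrees clockwise of the pin seen from above, angle unknown; it drops over the pin within 5 degrees of aligned. Pin: 25 N at most
- sleeve (a joint): how far the sleeve is pushed back (down), m: 0 forward, 0.0015 stopped on the pin when the notch is not over it, 0.009 fully back (notch root on pin). Spring: 4 N at 0, 10.5 N at 0.009. While it is 0.006 or more back the plug can be drawn out by a light pull (under 15 N). Once the plug is 4 mm up, the catches hold the sleeve back about 5.5 mm; at 11 mm they drop in and the sleeve snaps forward
- mouth (a point): centre of the socket's mouth, on the axis, 97 mm above the bench; the plug is out when its foot is above this
- plug: breather plug, 65 mm tall, 0.08 to 0.17 kg: steel nose and shank 16 mm wide with a locking groove, 29 mm long, then a round aluminium body 28 mm wide from 29 to 61 mm, brass disc on top. Origin: centre of its foot, z up its axis. Starts locked in the coupling, foot 72 mm, body 101 to 133 mm above the bench, 1 mm of side play. Fingers on it can reach down outside the socket to the sleeve's top
- stand: grey plug stand, a block 56 x 120 x 28 mm (x, y, z) fixed on the bench, origin at the centre of its underside; two blind holes 18.5 mm wide, 13 mm deep, 2 mm chamfers, 30 mm either side of its centre along its y. The +y hole holds a hex-headed blanking plug (28 mm wide, top 69 mm above the bench), which stays; the -y hole is empty
- free_hole (a point): centre of the mouth of the empty hole, 28 mm above the bench; a plug fully down has its foot 13 mm below this, the underside of its body 16 mm above
- beaker: bystander: glass beaker, 61 mm wide, 76 mm tall, origin under its centre
- petri_stack: bystander: two stacked dishes, 59 mm wide, 31 mm tall, origin under its centre
- vial_clear: bystander: vial with blue cap, 26 mm wide, 50 mm tall, origin under its centre
- vial_red: bystander: brown vial with red cap, 20 mm wide, 36 mm tall, origin under its centre

How it is judged:
On the way, in this order (a step that is already met when the one before it is completed fails the run):
1. the sleeve, its notch over the lock pin, is pushed back far enough to unlock the plug (value of joint sleeve above 0.006 m), for 0.1 s.
2. the plug is drawn out above the mouth of the coupling and the sleeve has snapped forward (z of plug in the frame of mouth above 0.002 m and value of joint sleeve below 0.0015 m), for 0.2 s.
At the end, for the whole second after the job is handed in: The plug stands in the empty hole of the stand, its foot within 4 mm of the hole's axis and at least 10 mm below the hole's mouth, leaning less than 0.12 rad, at rest and released; the coupling's sleeve is forward (less than 1.5 mm back) (horizontal distance between plug and free_hole below 0.004 m and z of plug in the frame of free_hole below -0.01 m and angle between plug's own z axis and vertical below 0.12 rad and linear speed of plug below 0.02 m/s and value of joint sleeve below 0.0015 m); the robot touches nothing.
It fails at once if the lock pin loaded with more than 25 N (contact force between lock_pin and anything else above 25 N).
It fails at once if the plug wrenched or pulled against the coupling with more than 40 N (contact force between plug and coupling above 40 N).
It fails at once if the plug pressed on the stand with more than 40 N (contact force between plug and stand above 40 N).
It fails at once if the beaker, the dishes or a vial moved by more than 15 mm (distance of any of beaker, petri_stack, vial_clear, vial_red from where it was at the start of the episode above 0.015 m).
It also fails if it takes over 54 s, if anything falls off the work surface, if the arm or the gripper's body presses on something with over 40 N, if the wrist force passes 120 N, or if a joint passes its speed limit or range.

## Robot

A 6-joint arm with a two-finger parallel gripper is mounted at the origin on a cart in front of the work surface, level with it; the furniture and walls round the work are solid. World frame = base frame: x ahead of the robot, y to its left, z up, the work surface at z = 0. Lengths are in m, angles in rad, forces in N, time in s.
With the tool pointing down it reaches from about 0.375 to 0.9 m from the base axis. Payload 3.1 kg.
Tool frame: the origin (TCP) lies at the very end of the fingers, on their centre line; the grasp point (between the pads) lies 19 mm behind it (hold_point_z is the distance from the TCP to the grasp point, in m); x points along the fingers, y is the direction in which the jaws open and shut, and the axes are right-handed (so a half turn about x gives the same grasp; the last joint's range is limited). The gripper opens to 87 mm and grips with 3 to 60 N. Pads are 19 mm wide; open, the fingers measure 117 mm over their backs; the gripper's body (75 mm by 190 mm) begins 51 mm behind the grasp point.
Start: joints at [0.931, 0.527, 1.433, -0, 1.181, -0.178], TCP at [0.278, 0.56, 0.223] pointing down, gripper open.
Joint ranges: [-3.08, 3.08], [-0.75, 2.2], [0.22, 2.44], [-1.43, 4.57], [0, 2.65], [-2.85, 2.85]. Speed limits (rad/s): [2.79, 2.79, 3.14, 3.14, 3.14, 3.14].

## Interface

Orientations are given as a unit quaternion [x, y, z, w].
In Python, from rig import * gives the robot as it stands.
- The arm moves only by the tool send_rows, never from a script. Its argument "steps" is a list that holds one entry, the list of rows, each a list of 6 numbers: the shift along the tool's x, y, z in cm, then the turn, a rotation vector about the tool's x, y, z in units of 6 degrees (1.0 is 6 degrees). In form: [[[x, y, z, wx, wy, wz], ...]]. A call has 1 to 8 rows; each row shifts and turns the pose as measured when the row begins, along the tool's axes as they then stand; what a row does not reach is not made up. A row lasts 1/12 s, in which the tool goes at most 41.7 mm and 7.16 degrees, less where a joint would pass 70% of its speed; a pose out of reach is approached as far as the arm can. A call is refused whole if a number of a shift passes 4.17 or a number of a turn 1, either way. A call with a gripper value outside its range is refused whole. "gripper" is the closure, from 0 (fully open) to 1 (shut), set as the call begins (left out, the last holds). The fingers move at their own pace and stop on an object; "force" is the grip in N (left out, the last holds). Time passes only in rows, so rows that do not move let the fingers close. It gives the time, the measured TCP pose, the force and the opening at its end, in the units of the state.
- get_obs(): the state, without advancing time (a new reading comes with each control period).
- camera(name): name is "side" or "top" or "wrist"; returns (picture, depth): 480x640x3 uint8, red, green, blue; 480x640 float32, m along the optical axis (not along the pixel's ray), 0 where there is no reading.
- camera_params(name): a dict with "intrinsics" (3x3 intrinsics, pixels), "position" and "attitude" of the camera in the world; the wrist camera has in their place "T_tool_cam" (4x4, takes a point from camera to tool coordinates, whose origin is the TCP and whose axes are the tool frame's). Camera axes: x right, y down, z forward; pixel columns grow to the right and rows downward; lengths in m; the calibration is good to about 2 mm. A picture is of the moment at which its call begins: read the wrist's pose just before it. camera_params takes no time and is no camera call.
- hand_in(): hands the job in, once; it reports no verdict.
The state is a dict: "time": time; "q": joint angles; "joint_velocities": joint speeds; "joint_torque": joint torques, N m; "position": TCP position; "tool_rot": TCP orientation; "ft_force": force on the tool from outside, world axes, zero at the start; "moment": the same for the moment, N m; "grip_width": finger opening in m.
Only numpy, scipy, OpenCV 4.12 (cv2) and the standard library are available. Lean on these libraries where they do the work, as an engineer would, in place of code of your own. Each camera call takes 0.05 s, during which the arm holds its last target.

## Working session

There is one attempt and no reset: what is moved stays moved. The work goes in short steps, Python scripts to look and compute and a tool call to move; the robot and the scene stay as the last step left them, time stands still between calls to the robot, and variables do not carry over. Pictures are saved under pics/ and viewed, and the job is handed in when it is done.

Besides the shell and the picture viewer there is one more tool, called after ">>>" as name(argument=value, ...), one argument or row to a line, values as JSON. send_rows: Moves the arm, as the interface text tells. Its arguments: {"type":"object","properties":{"steps":{"type":"array"},"gripper":{"type":"number"},"force":{"type":"number"}},"required":["steps"]}

```bash
ls; mkdir -p pics
cat > a.py <<'E'
from rig import *
import cv2, json
o=get_obs(); print(o)
for n in ["top","side","wrist"]:
    p=camera_params(n); print(n,p)
    o=get_obs()
    im,d=camera(n); np_=__import__('numpy')
    np_.savez(f"pics/{n}0.npz",im=im,d=d,pos=o["position"],rot=o["tool_rot"])
    cv2.imwrite(f"pics/{n}0.png",im[:,:,::-1])
E
python3 a.py
```

```text
pics
{'time': 0.0, 'q': array([ 9.31542549e-01,  5.28416381e-01,  1.43391257e+00, -5.31507730e-06,
        1.18139425e+00, -1.78547469e-01]), 'joint_velocities': array([-2.57817040e-04,  8.83278246e-04,  1.25343965e-03, -3.55454607e-04,
        6.52204575e-05, -1.51492556e-03]), 'joint_torque': array([-1.63237291e-04, -4.40046072e+01, -1.76591295e+01,  6.31880388e-02,
        5.83111192e-02, -1.55341304e-04]), 'position': array([0.27741808, 0.55923526, 0.22159896]), 'tool_rot': array([ 0.16075494,  0.68872681, -0.16213865,  0.68813101]), 'ft_force': array([-0.27560416, -0.14426128,  0.78674612]), 'moment': array([ 0.03433776,  0.00216777, -0.00383285]), 'grip_width': 0.0866603562011448}
top {'intrinsics': array([[621.53104908,   0.        , 316.51468805],
       [  0.        , 621.53104908, 245.88060566],
       [  0.        ,   0.        ,   1.        ]]), 'position': array([0.30852253, 0.01796942, 1.35961311]), 'attitude': array([-0.69761186,  0.70901665, -0.0741387 ,  0.07166959])}
side {'intrinsics': array([[467.81381841,   0.        , 321.56657813],
       [  0.        , 467.81381841, 238.89969269],
       [  0.        ,   0.        ,   1.        ]]), 'position': array([ 0.2832753 , -0.69034531,  0.5932607 ]), 'attitude': array([ 0.86364663, -0.15916508,  0.09547459, -0.46868495])}
wrist {'intrinsics': array([[361.86486973,   0.        , 312.65387955],
       [  0.        , 361.86486973, 241.62599988],
       [  0.        ,   0.        ,   1.        ]]), 'T_tool_cam': array([[-6.83866135e-04, -2.43017554e-01,  9.70021650e-01,
        -1.62238735e-01],
       [ 9.99999729e-01,  9.68203472e-05,  7.29256913e-04,
         2.14196793e-04],
       [-2.71140064e-04,  9.70021886e-01,  2.43017422e-01,
        -6.47087630e-02],
       [ 0.00000000e+00,  0.00000000e+00,  0.00000000e+00,
         1.00000000e+00]])}
```

View pics/top0.png

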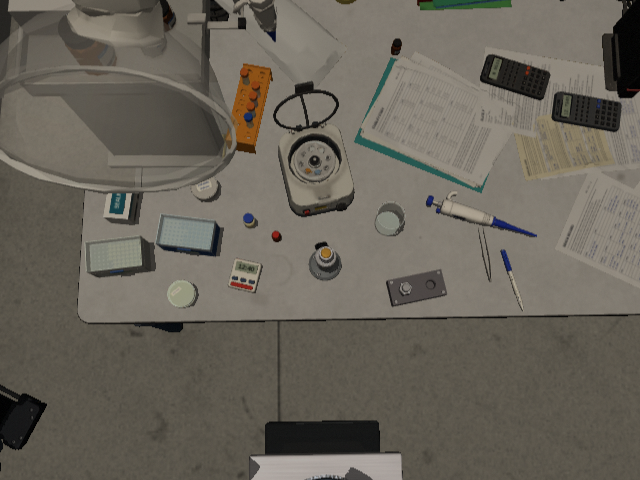

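View pics/side0.png

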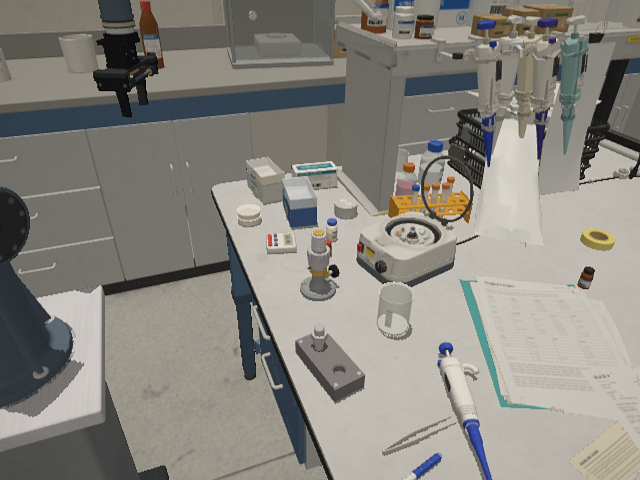

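View pics/wrist0.png

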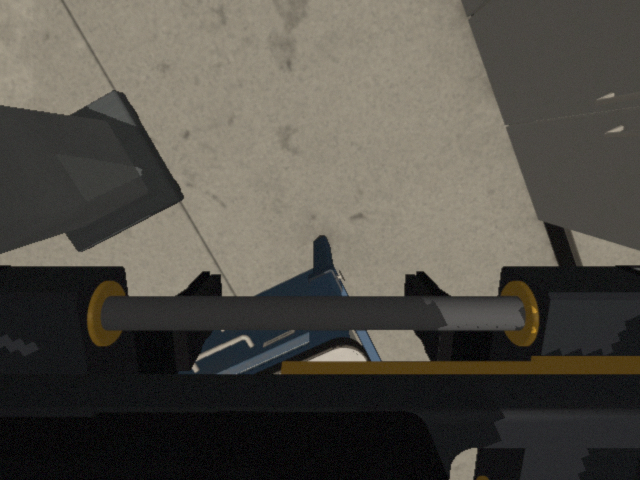

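Top view: coupling with brass disc at about (326,255), stand at (416,288) with its hex plug at (406,289) and the empty hole at about (431,284). Vials are at (249,220) and (276,236), the beaker at (390,219).

```bash
cat > h.py <<'E'
from rig import *
import numpy as np, cv2
from scipy.spatial.transform import Rotation as R
def cam(n,pos=None,rot=None):
    p=camera_params(n);K=p["intrinsics"]
    if n=="wrist":
        T=np.eye(4);T[:3,:3]=R.from_quat(rot).as_matrix();T[:3,3]=pos
        T=T@p["T_tool_cam"];return K,T[:3,:3],T[:3,3]
    return K,R.from_quat(p["attitude"]).as_matrix(),np.array(p["position"])
def ray(C,u,v,z):
    K,M,t=C; r=M@np.linalg.solve(K,[u,v,1.]); return t+r*(z-t[2])/r[2]
def proj(C,P):
    K,M,t=C; c=K@(M.T@(np.asarray(P)-t)); return c[:2]/c[2]
def dep(C,u,v,d):
    K,M,t=C; return t+M@np.linalg.solve(K,[u,v,1.])*d
E
cat > b.py <<'E'
from h import *
for n,bx in (("top",(210,180,460,320)),("side",(220,210,420,410))):
    im=np.load(f"pics/{n}0.npz")["im"]; x0,y0,x1,y1=bx
    c=im[y0:y1,x0:x1]; s=min(800/(x1-x0),600/(y1-y0))
    cv2.imwrite(f"pics/{n}0z.png",cv2.resize(c,None,fx=s,fy=s,interpolation=cv2.INTER_NEAREST)[:,:,::-1]); print(n,s)
C=cam("top"); z=np.load("pics/top0.npz"); im=z["im"];d=z["d"]
hsv=cv2.cvtColor(im,cv2.COLOR_RGB2HSV)
def blob(lo,hi,bx):
    x0,y0,x1,y1=bx; m=cv2.inRange(hsv,lo,hi)[y0:y1,x0:x1]
    k,l,s,c=cv2.connectedComponentsWithStats(m); i=1+np.argmax(s[1:,4]); return c[i]+[x0,y0],s[i,4],s[i,:4]
c,a,bb=blob((10,90,120),(30,255,255),(300,235,350,280)); print("brass",c,a,bb,ray(C,*c,.137),d[int(c[1]),int(c[0])])
c,a,bb=blob((100,120,60),(130,255,255),(235,205,262,232)); print("blue",c,a,ray(C,*c,.05))
c,a,bb=blob((0,120,60),(8,255,255),(262,225,290,250)); print("red",c,a,ray(C,*c,.036))
for u,v in [(326,255),(406,289),(430,284),(418,298),(390,219),(345,270)]:
    print(u,v,dep(C,u,v,d[v,u]))
E
python3 b.py
```

```text
top 3.2
side 3.0
brass [325.38888889 252.27777778] 72 [21 13 10 10] [ 0.55129933 -0.00602695  0.137     ] 1.2490183
blue [247.83823529 217.89705882] 68 [0.64743001 0.15928748 0.05      ]
red [275.11363636 234.20454545] 44 [0.61335597 0.10101307 0.036     ]
326 255 [ 0.54591214 -0.00716422  0.13600741]
406 289 [ 0.48369617 -0.17433979  0.06974222]
430 284 [ 0.50119402 -0.23530724  0.01553004]
418 298 [ 0.47012982 -0.20642869  0.02242384]
390 219 [ 0.6512056  -0.15519214  0.00587145]
345 270 [ 0.5372517  -0.05126748  0.00296875]
```

View pics/top0z.png

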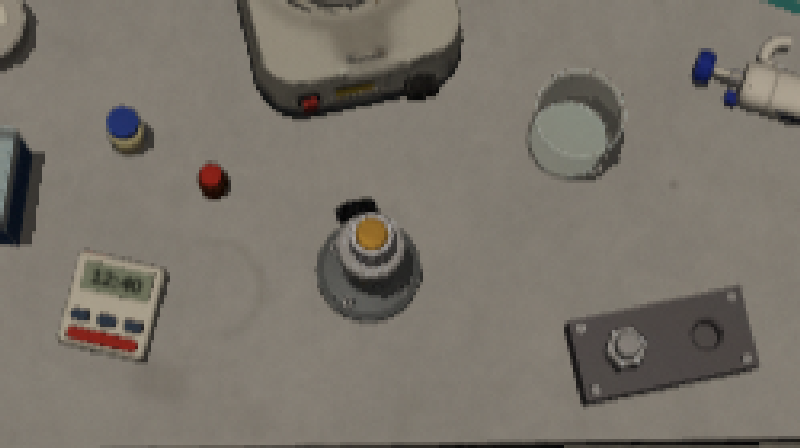

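View pics/side0z.png

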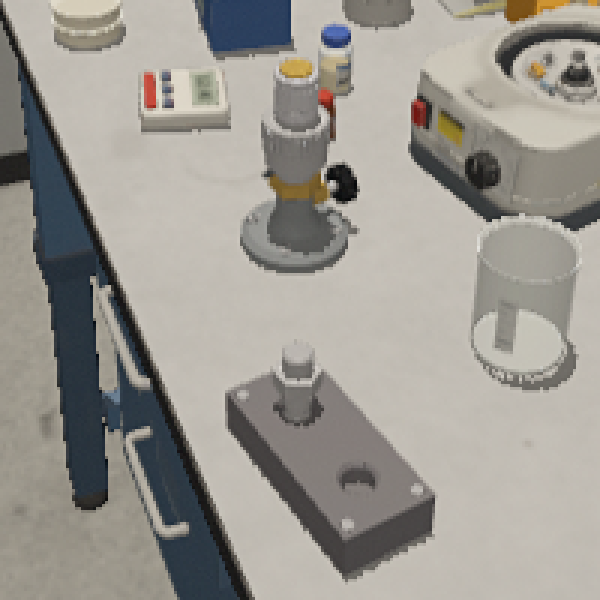

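```bash
cat > c.py <<'E'
from h import *
Ct=cam("top");Cs=cam("side")
def tri(a,b):
    A=[];B=[]
    for C,p in((Ct,a),(Cs,b)):
        K,M,t=C; r=M@np.linalg.solve(K,[*p,1.]); r/=np.linalg.norm(r); P=np.eye(3)-np.outer(r,r); A.append(P);B.append(P@t)
    A=np.vstack(A);B=np.hstack(B); x,res,_,_=np.linalg.lstsq(A,B,rcond=None); return x,np.sqrt(res)
ims=np.load("pics/side0.npz")["im"]; h=cv2.cvtColor(ims,cv2.COLOR_RGB2HSV)
m=cv2.inRange(h,(10,90,120),(30,255,255)); m[:, :305]=0;m[:,335:]=0;m[:225]=0;m[242:]=0
k,l,s,c=cv2.connectedComponentsWithStats(m);i=1+np.argmax(s[1:,4]);print("side brass",c[i],s[i])
bt=(325.89,252.78);
bt=(325.39,252.28)
print("plug top",tri(bt,c[i]), ray(Ct,*bt,.137),ray(Cs,*c[i],.137))
# zoom pixel->image : nearest resize, centre: u=(U+.5)/s-.5+off
t=lambda U,V:((U+.5)/3.2-.5+210,(V+.5)/3.2-.5+180)
s_=lambda U,V:((U+.5)/3-.5+220,(V+.5)/3-.5+210)
print("foot edges L,R,bottom", [ray(Ct,*t(*p),.008) for p in((317,272),(422,272),(369,321))])
print("knob",ray(Ct,*t(357,210),.035), ray(Cs,*s_(343,184),.031))
cor=[(565,322),(741,286),(759,368),(586,405)]
for p in cor: print("corner",ray(Ct,*t(*p),.028))
print("mean",np.mean([ray(Ct,*t(*p),.028) for p in cor],0))
print("hole",ray(Ct,*t(707,334),.028),"side",ray(Cs,*s_(357,478),.028))
print("hexplug",tri(t(629,339),s_(298,349)), ray(Ct,*t(629,339),.069))
sc=[(226,390),(326,368),(435,496),(345,541)]
for p in sc: print("side corner",ray(Cs,*s_(*p),.028))
print("beaker",ray(Ct,*t(570,140),.0))
o=get_obs();print(R.from_quat(o["tool_rot"]).as_matrix())
E
python3 c.py
```

```text
side brass [318.30357143 232.41071429] [313 230  11   6  56]
plug top (array([ 0.55223687, -0.00613689,  0.13274391]), array([0.00013872])) [ 0.55129475 -0.00602909  0.137     ] [ 0.54985448 -0.01245606  0.137     ]
foot edges L,R,bottom [array([0.54964688, 0.02878162, 0.008     ]), array([ 0.54848188, -0.04366031,  0.008     ]), array([ 0.51492441, -0.00643718,  0.008     ])]
knob [0.58723248 0.00075236 0.035     ] [ 0.58906943 -0.00166495  0.031     ]
corner [ 0.5090494  -0.13861666  0.028     ]
corner [ 0.53179876 -0.25910657  0.028     ]
corner [ 0.47567859 -0.26800601  0.028     ]
corner [ 0.4526355  -0.15048451  0.028     ]
mean [ 0.49229056 -0.20405344  0.028     ]
hole [ 0.49931766 -0.23423767  0.028     ] side [ 0.499461   -0.23547918  0.028     ]
hexplug (array([ 0.49022813, -0.17512168,  0.06845835]), array([0.00117216])) [ 0.49096887 -0.17523862  0.069     ]
side corner [ 0.45598703 -0.15181629  0.028     ]
side corner [ 0.51459852 -0.155288    0.028     ]
side corner [ 0.5322703  -0.26049829  0.028     ]
side corner [ 0.47808412 -0.27038842  0.028     ]
beaker [ 0.64254296 -0.15052865  0.        ]
[[-1.00390208e-03  4.44706539e-01  8.95675771e-01]
 [-1.39926723e-03  8.95674720e-01 -4.44707586e-01]
 [-9.99998517e-01 -1.69973262e-03 -2.76906429e-04]]
```

>>> send_rows(
  steps=[
    [[-0.3, -2.4, 3.1, 0, 0, 0], [-0.3, -2.4, 3.1, 0, 0, 0], [-0.3, -2.4, 3.1, 0, 0, 0], [-0.3, -2.4, 3.1, 0, 0, 0], [-0.3, -2.4, 3.1, 0, 0, 0], [0, -2.4, 3.1, 0, 0, 0], [0, -2.4, 3.1, 0, 0, 0], [0, -2.4, 3.1, 0, 0, 0]],
  ],
)

```text
time: 0.82
position: [0.4155, 0.2741, 0.2341]
tool_rot: [0.156, 0.691, -0.156, 0.689]
ft_force: [0.8, 0.3, -0.1]
grip_width: 0.0872
```

>>> send_rows(
  steps=[
    [[0, -2.4, 3.1, 0, 0, 0], [0, -2.4, 3.1, 0, 0, 0], [0, -2.4, 3.1, 0, 0, 0], [0, -2.4, 3.1, 0, 0, 0], [0, -2.4, 3.1, 0, 0, 0], [0, -2.4, 3.1, 0, 0, 0], [0, -2.2, 2.5, 0, 0, 0], [0, 0, 0, 0, 0, 0]],
  ],
)

```text
time: 1.48
position: [0.5412, 0.0135, 0.233]
tool_rot: [0.158, 0.689, -0.159, 0.69]
ft_force: [0.8, -0.3, 0.3]
grip_width: 0.0869
```

```bash
cat > w.py <<'E'
from h import *
import sys
n=sys.argv[1]
o=get_obs();im,d=camera("wrist")
np.savez(f"pics/{n}.npz",im=im,d=d,pos=o["position"],rot=o["tool_rot"])
cv2.imwrite(f"pics/{n}.png",im[:,:,::-1])
print(o["time"],o["position"],o["q"],o["ft_force"],o["grip_width"]);print(R.from_quat(o["tool_rot"]).as_matrix().round(4))
C=cam("wrist",o["position"],o["tool_rot"]);print("plugtop expected",proj(C,[.5508,-.0065,.137]))
E
python3 w.py w1
```

```text
1.4833 [0.54120444 0.01349487 0.23300394] [-1.80840869e-01  4.01819833e-01  1.63153244e+00 -1.41251138e-03
  1.10704241e+00 -1.29955130e+00] [ 0.76768945 -0.3103921   0.34561364] 0.08686040573115227
[[ 1.000e-03  4.363e-01  8.998e-01]
 [-1.500e-03  8.998e-01 -4.363e-01]
 [-1.000e+00 -9.000e-04  1.500e-03]]
plugtop expected [293.75995605 263.96528674]
```

View pics/w1.png

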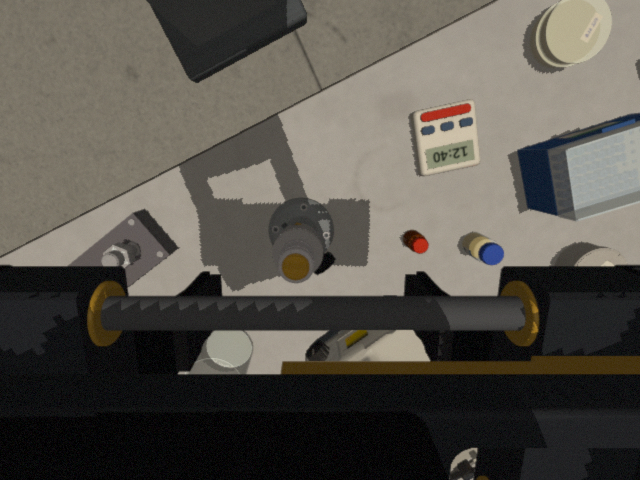

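Wrist view: brass disc at about (295,266), expected (294,264), so the position agrees to a few mm. Next I refine it and look for the notch dot.

```bash
cat > d.py <<'E'
from h import *
z=np.load("pics/w1.npz");im=z["im"];C=cam("wrist",z["pos"],z["rot"])
h=cv2.cvtColor(im,cv2.COLOR_RGB2HSV);m=cv2.inRange(h,(10,90,80),(30,255,255));m[:,:270]=0;m[:,320:]=0;m[:240]=0;m[290:]=0
k,l,s,c=cv2.connectedComponentsWithStats(m);i=1+np.argmax(s[1:,4]);print(c[i],s[i],ray(C,*c[i],.137))
crop=im[185:295,240:360];cv2.imwrite("pics/w1z.png",cv2.resize(crop,None,fx=5,fy=5,interpolation=cv2.INTER_CUBIC)[:,:,::-1])
E
python3 d.py
```

```text
[295.10940171 266.44102564] [282 253  27  28 585] [ 0.55297704 -0.00645972  0.137     ]
```

View pics/w1z.png

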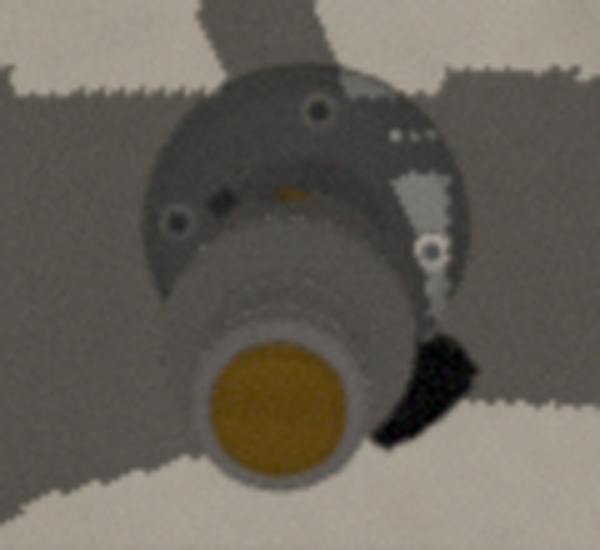

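```bash
cat > e.py <<'E'
from h import *
z=np.load("pics/w1.npz");C=cam("wrist",z["pos"],z["rot"])
ax=np.array([.552,-.0065])
for nm,U,V,hs in (("pin",220,200,(.062,)),("dot",290,190,(.066,.07,.075)),("knob",440,395,(.035,))):
    for hh in hs:
        p=ray(C,240+U/5,185+V/5,hh)[:2]-ax; print(nm,hh,np.linalg.norm(p),np.degrees(np.arctan2(p[1],p[0]))%360)
K=C[0]
import math
# foot circle centre: horizontal extents in zoom 143..468, rows 62..
print("foot",[ray(C,240+u/5,185+v/5,.006) for u,v in((143,222),(468,222),(305,62))])
E
python3 e.py
```

```text
pin 0.062 0.0204187195516015 194.84519679782568
dot 0.066 0.018185099622611285 154.11390713823312
dot 0.07 0.018978241140799584 153.61482684538728
dot 0.075 0.019971511933238994 153.04677654023388
knob 0.035 0.04318982779232561 17.366389461694162
foot [array([ 0.53757182, -0.03826604,  0.006     ]), array([0.56873608, 0.02606272, 0.006     ]), array([0.52154387, 0.00940043, 0.006     ])]
```

>>> send_rows(
  steps=[
    [[0, -1.3, 1.9, 0, 0, 0], [2.5, 0, 0, 0, 0, 0], [3, 0, 0, 0, 0, 0], [2, 0, 0, 0, 0, 0], [0, 0, 0, 0, 0, 0]],
  ],
)

```text
time: 1.95
position: [0.5497, -0.0009, 0.1565]
tool_rot: [0.16, 0.69, -0.157, 0.689]
ft_force: [0.6, 0.1, -0.9]
grip_width: 0.0873
```

```bash
python3 w.py w2
```

```text
1.95 [ 0.54971186 -0.00091582  0.15646766] [-0.20700114  0.51618007  1.68742386  0.0043956   0.93938384 -1.32886308] [ 0.55979989  0.10347286 -0.89318853] 0.08727677355601365
[[-6.000e-04  4.363e-01  8.998e-01]
 [ 3.800e-03  8.998e-01 -4.363e-01]
 [-1.000e+00  3.100e-03 -2.200e-03]]
plugtop expected [303.35202253 282.85821703]
```

View pics/w2.png

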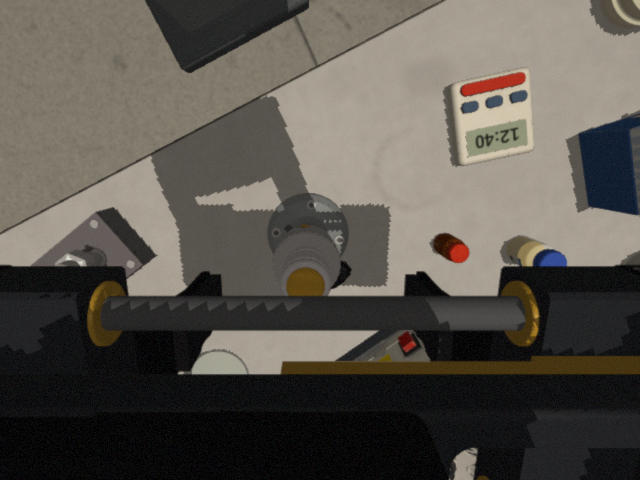

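>>> send_rows(
  steps=[
    [[1, -0.3, 0.4, 0, 0, 0], [1, -0.2, 0.3, 0, 0, 0], [0, 0, 0, 0, 0, 0], [0, 0, 0, 0, 0, 0]],
  ],
)

```text
time: 2.33
position: [0.5564, -0.0067, 0.1395]
tool_rot: [0.158, 0.688, -0.155, 0.691]
ft_force: [0.6, 0.9, -0.3]
grip_width: 0.0869
```

```bash
cat > g.py <<'E'
from h import *
import sys
tx,ty=float(sys.argv[1]),float(sys.argv[2])
o=get_obs();M=R.from_quat(o["tool_rot"]).as_matrix();d=np.array([tx,ty,o["position"][2]])-o["position"]
print(o["time"],o["position"].round(4),"F",o["ft_force"].round(2),"M",o["moment"].round(2),"w",o["grip_width"],"q6",o["q"][5])
print("tool shift cm",(M.T@d*100).round(2),"tilt fix rotvec/6deg", ((M.T@np.cross(M[:,0],[0,0,-1]))*180/np.pi/6).round(2),"jaw az",np.degrees(np.arctan2(M[1,1],M[0,1])))
E
python3 g.py .5525 -.0063
```

```text
2.3333 [ 0.5564 -0.0067  0.1395] F [ 0.58  0.91 -0.33] M [-0.    0.07  0.07] w 0.08688125589402454 q6 -1.3416205711806295
tool shift cm [-0.   -0.14 -0.37] tilt fix rotvec/6deg [-0.    0.04 -0.05] jaw az 64.36257289664893
```

>>> send_rows(
  steps=[
    [[1.5, -0.1, -0.3, 0, 0, 0], [2, 0, 0, 0, 0, 0], [1.2, 0, 0, 0, 0, 0], [0.3, 0, 0, 0, 0, 0], [0, 0, 0, 0, 0, 0], [0, 0, 0, 0, 0, 0]],
  ],
)

```text
time: 2.83
position: [0.5584, -0.0068, 0.0931]
tool_rot: [0.158, 0.683, -0.155, 0.696]
ft_force: [1.1, 1.1, 0.2]
grip_width: 0.0872
```

```bash
python3 g.py .5525 -.0063; python3 w.py w3; python3 -c "
from h import *
im,d=camera('side');cv2.imwrite('pics/s3.png',cv2.resize(im[200:320,240:400],None,fx=5,fy=5)[:,:,::-1])"
```

```text
2.8333 [ 0.5584 -0.0068  0.0931] F [1.06 1.07 0.2 ] M [-0.01  0.02 -0.01] w 0.08718147878216381 q6 -1.3424286162101615
tool shift cm [-0.01 -0.21 -0.55] tilt fix rotvec/6deg [ 0.    0.15 -0.08] jaw az 64.36909201456336
2.8333 [ 0.55836838 -0.0067694   0.09305019] [-0.21467461  0.61795458  1.72485045  0.00620422  0.78157468 -1.34242862] [1.06425327 1.06884158 0.19761526] 0.08718147878216381
[[ 1.780e-02  4.326e-01  9.014e-01]
 [ 6.000e-04  9.016e-01 -4.326e-01]
 [-9.998e-01  8.200e-03  1.570e-02]]
plugtop expected [304.32209243 320.2731326 ]
```

View pics/s3.png

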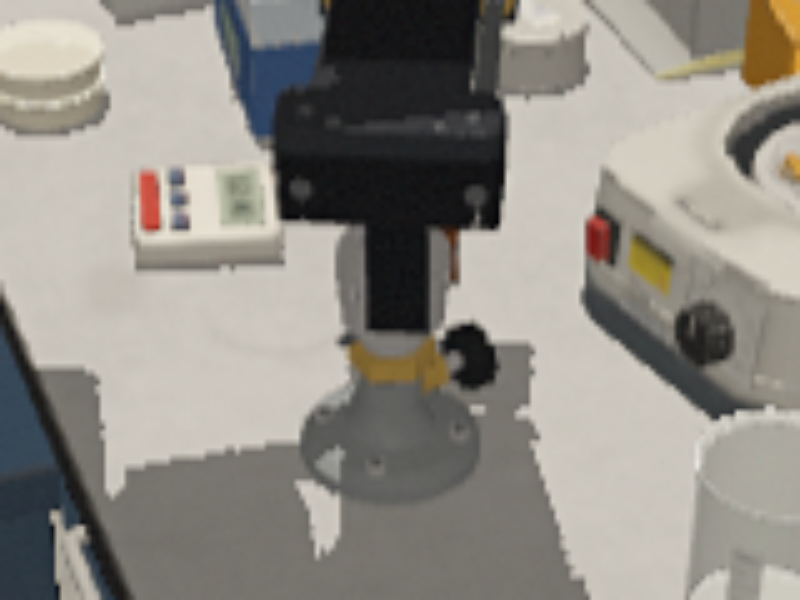

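View pics/w3.png

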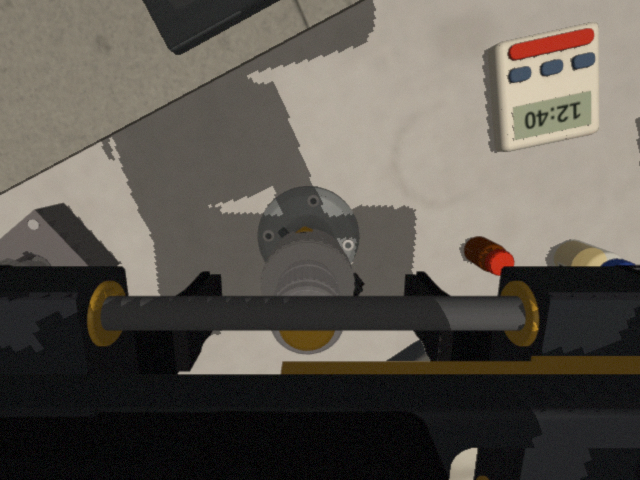

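>>> send_rows(
  steps=[
    [[0.4, -0.1, -0.4, 0, 0.1, -0.05], [0.4, -0.1, -0.15, 0, 0.05, -0.03], [0, 0, 0, 0, 0, 0], [0, 0, 0, 0, 0, 0]],
  ],
)

```text
time: 3.27
position: [0.5539, -0.0064, 0.0869]
tool_rot: [0.157, 0.688, -0.157, 0.691]
ft_force: [0.0, -0.4, 0.3]
grip_width: 0.0874
```

```bash
python3 g.py .5525 -.0063
```

```text
3.2667 [ 0.5539 -0.0064  0.0869] F [ 0.01 -0.4   0.31] M [-0.03 -0.01 -0.02] w 0.08743365829772494 q6 -1.3358781825837605
tool shift cm [-0.   -0.05 -0.13] tilt fix rotvec/6deg [-0.    0.04 -0.  ] jaw az 64.37097119792902
```

>>> send_rows(
  steps=[
    [[0.25, -0.05, -0.1, 0, 0.03, 0], [0, 0, 0, 0, 0, 0], [0, 0, 0, 0, 0, 0], [0, 0, 0, 0, 0, 0], [0, 0, 0, 0, 0, 0], [0, 0, 0, 0, 0, 0]],
  ],
  gripper=0.6,
  force=14,
)

```text
time: 3.77
position: [0.5527, -0.0065, 0.0842]
tool_rot: [0.157, 0.689, -0.157, 0.69]
ft_force: [0.1, 0.1, -1.0]
grip_width: 0.0548
```

```bash
python3 g.py .5525 -.0063
```

```text
3.7667 [ 0.5527 -0.0065  0.0842] F [ 0.15  0.14 -0.97] M [-0.05  0.05 -0.06] w 0.05475467556618983 q6 -1.3376629545165684
tool shift cm [-0.    0.01 -0.03] tilt fix rotvec/6deg [ 0.    0.01 -0.  ] jaw az 64.36955662920771
```

>>> send_rows(
  steps=[
    [[0, 0, 0, 0, 0, 0], [0, 0, 0, 0, 0, 0], [0, 0, 0, 0, 0, 0], [0, 0, 0, 0, 0, 0]],
  ],
)

```text
time: 4.1
position: [0.5526, -0.0068, 0.0843]
tool_rot: [0.157, 0.689, -0.157, 0.69]
ft_force: [0.5, -0.8, 0.1]
grip_width: 0.0433
```

```bash
python3 g.py .5525 -.0063
```

```text
4.1 [ 0.5526 -0.0068  0.0843] F [ 0.51 -0.75  0.1 ] M [0.05 0.03 0.01] w 0.043345374117494 q6 -1.3376175424559533
tool shift cm [-0.    0.03 -0.03] tilt fix rotvec/6deg [0.   0.01 0.  ] jaw az 64.37437429287385
```

>>> send_rows(
  steps=[
    [[0.1, 0, 0, 0, 0, 0], [0.03, 0, 0, -0.7, 0, 0], [0.03, 0, 0, -0.7, 0, 0]],
  ],
)

```text
time: 4.35
position: [0.5527, -0.0068, 0.0837]
tool_rot: [0.104, 0.699, -0.105, 0.7]
ft_force: [-0.3, -0.2, 3.6]
grip_width: 0.0442
```

```bash
python3 g.py .5525 -.0063
```

```text
4.35 [ 0.5527 -0.0068  0.0837] F [-0.28 -0.23  3.6 ] M [-0.03  0.12 -0.04] w 0.0442255920787992 q6 -1.4885044474615692
tool shift cm [-0.    0.04 -0.03] tilt fix rotvec/6deg [-0.    0.01  0.  ] jaw az 73.00841852226549
```

>>> send_rows(
  steps=[
    [[0.08, 0, 0, -0.8, 0, 0], [0.08, 0, 0, -0.8, 0, 0], [0.06, 0, 0, -0.8, 0, 0], [0.06, 0, 0, -0.6, 0, 0]],
  ],
)

```text
time: 4.68
position: [0.5527, -0.0067, 0.0829]
tool_rot: [-0.012, 0.706, 0.012, 0.708]
ft_force: [-1.7, -0.4, 4.9]
grip_width: 0.0438
```

```bash
python3 g.py .5525 -.0063
```

```text
4.6833 [ 0.5527 -0.0067  0.0829] F [-1.67 -0.43  4.95] M [ 0.05  0.23 -0.04] w 0.04378378056318216 q6 -1.8184209575736505
tool shift cm [-0.    0.04 -0.02] tilt fix rotvec/6deg [-0.    0.01  0.  ] jaw az 91.89388227055869
```

>>> send_rows(
  steps=[
    [[0.08, 0, 0, -0.6, 0, 0], [0.08, 0, 0, -0.5, 0, 0]],
  ],
)

```text
time: 4.85
position: [0.5527, -0.0067, 0.0825]
tool_rot: [-0.055, 0.704, 0.054, 0.706]
ft_force: [0.0, -0.7, 4.9]
grip_width: 0.0436
```

```bash
python3 g.py .5525 -.0063
```

```text
4.85 [ 0.5527 -0.0067  0.0825] F [ 0.02 -0.74  4.9 ] M [ 0.05  0.25 -0.05] w 0.0435800742323756 q6 -1.939696103797774
tool shift cm [-0.    0.04 -0.02] tilt fix rotvec/6deg [0.   0.02 0.  ] jaw az 98.83612846156879
```

>>> send_rows(
  steps=[
    [[0.08, 0, 0, -0.5, 0, 0], [0.1, 0, 0, 0, 0, 0]],
  ],
)

```text
time: 5.02
position: [0.5527, -0.0067, 0.0819]
tool_rot: [-0.075, 0.702, 0.074, 0.704]
ft_force: [-2.1, -0.0, 4.9]
grip_width: 0.0436
```

```bash
python3 g.py .5525 -.0063
```

```text
5.0167 [ 0.5527 -0.0067  0.0819] F [-2.1  -0.03  4.95] M [0.14 0.29 0.06] w 0.04359443979981058 q6 -1.9964209071858199
tool shift cm [-0.    0.04 -0.01] tilt fix rotvec/6deg [0.   0.02 0.01] jaw az 102.0854273882109
```

>>> send_rows(
  steps=[
    [[0.12, 0, 0, 0, 0, 0], [0.12, 0, 0, 0, 0, 0]],
  ],
)

```text
time: 5.18
position: [0.5527, -0.0067, 0.0808]
tool_rot: [-0.075, 0.702, 0.074, 0.704]
ft_force: [-2.3, 0.5, 6.9]
grip_width: 0.0435
```

```bash
python3 g.py .5525 -.0063
```

```text
5.1833 [ 0.5527 -0.0067  0.0808] F [-2.3   0.52  6.87] M [0.12 0.33 0.  ] w 0.043456150360141485 q6 -1.9963868503638063
tool shift cm [-0.    0.04 -0.01] tilt fix rotvec/6deg [-0.    0.02  0.01] jaw az 102.09618199689285
```

>>> send_rows(
  steps=[
    [[0.15, 0, 0, 0, 0, 0], [0.15, 0, 0, 0, 0, 0]],
  ],
)

```text
time: 5.35
position: [0.5527, -0.0067, 0.0797]
tool_rot: [-0.075, 0.702, 0.074, 0.704]
ft_force: [-1.1, 0.3, 8.8]
grip_width: 0.0437
```

```bash
python3 g.py .5525 -.0063;  python3 -c "
from h import *
im,d=camera('side');cv2.imwrite('pics/s4.png',cv2.resize(im[230:310,270:370],None,fx=7,fy=7)[:,:,::-1])"; python3 w.py w4; python3 -c "
import cv2
im=cv2.imread('pics/w4.png')[180:380,210:410];cv2.imwrite('pics/w4z.png',cv2.resize(im,None,fx=3,fy=3))"
```

```text
5.35 [ 0.5527 -0.0067  0.0797] F [-1.05  0.28  8.83] M [ 0.13  0.47 -0.  ] w 0.04365311444896681 q6 -1.995993915728062
tool shift cm [-0.    0.04 -0.02] tilt fix rotvec/6deg [0.   0.03 0.01] jaw az 102.08541448672875
5.4 [ 0.55269734 -0.00664339  0.0795826 ] [-2.14228442e-01  6.38986699e-01  1.73528785e+00  3.96014613e-05
  7.64018568e-01 -1.99594744e+00] [-1.9509604  -0.73034254  6.23641533] 0.043553544109672805
[[ 3.200e-03 -2.093e-01  9.778e-01]
 [-7.000e-04  9.778e-01  2.093e-01]
 [-1.000e+00 -1.300e-03  3.000e-03]]
plugtop expected [315.55898221 352.21027679]
```

View pics/s4.png

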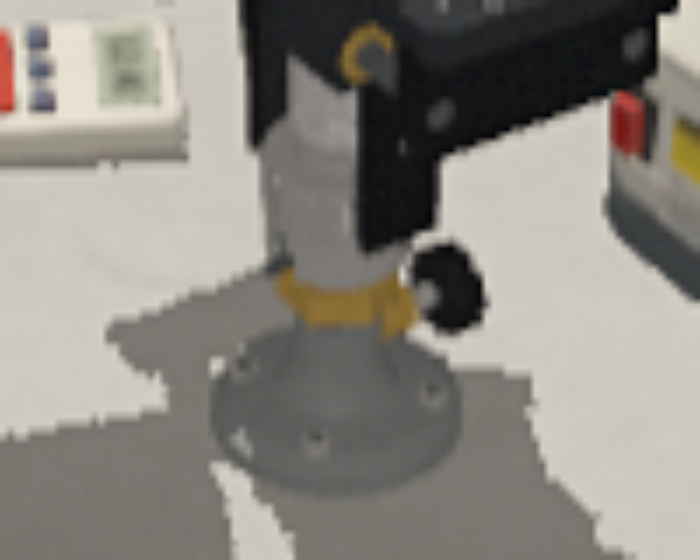

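View pics/w4z.png

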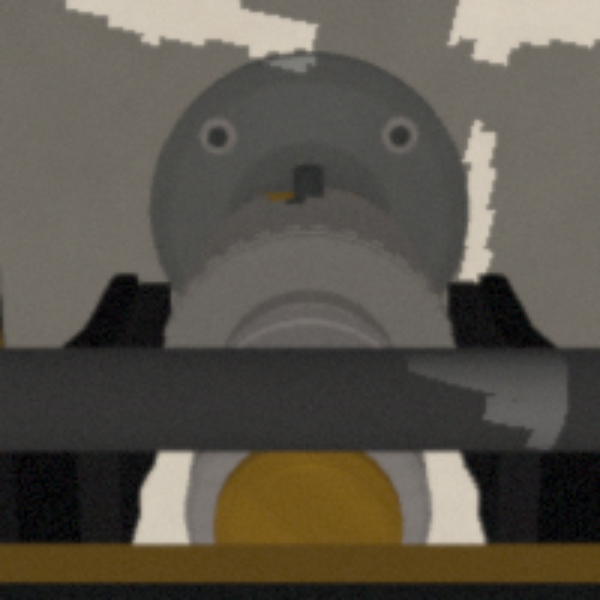

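```bash
cat > k.py <<'E'
from h import *
import sys
def cnt(im):
    h=cv2.cvtColor(im,cv2.COLOR_RGB2HSV);m=cv2.inRange(h,(10,90,80),(30,255,255))
    return [(u,np.where(m[255:290,u])[0].min()+255 if m[255:290,u].any() else None,int((m[255:290,u]>0).sum())) for u in range(311,332,2)]
print(cnt(np.load("pics/side0.npz")["im"]))
im,d=camera('side');np.savez("pics/side_%s.npz"%sys.argv[1],im=im,d=d); print(cnt(im))
E
python3 k.py 5; python3 g.py .5525 -.0063
```

```text
[(311, np.int64(268), 5), (313, np.int64(270), 6), (315, np.int64(271), 6), (317, np.int64(272), 5), (319, np.int64(272), 4), (321, np.int64(271), 5), (323, np.int64(270), 6), (325, np.int64(268), 10), (327, np.int64(271), 6), (329, np.int64(273), 3), (331, None, 0)]
[(311, np.int64(268), 6), (313, np.int64(271), 5), (315, np.int64(271), 6), (317, np.int64(272), 5), (319, np.int64(272), 4), (321, np.int64(271), 5), (323, np.int64(271), 5), (325, np.int64(270), 8), (327, np.int64(271), 7), (329, np.int64(273), 3), (331, None, 0)]
5.5 [ 0.5527 -0.0067  0.0796] F [-1.63 -0.56  7.65] M [ 0.12  0.33 -0.  ] w 0.04381903668376959 q6 -1.9959685271178988
tool shift cm [-0.    0.04 -0.01] tilt fix rotvec/6deg [-0.    0.03  0.01] jaw az 102.08267108499305
```

```bash
python3 -c "
import cv2
im=cv2.imread('pics/w4.png')[225:265,280:345];cv2.imwrite('pics/w4y.png',cv2.convertScaleAbs(cv2.resize(im,None,fx=12,fy=12,interpolation=cv2.INTER_NEAREST),alpha=2))
im=cv2.imread('pics/w3.png')[200:270,255:365];cv2.imwrite('pics/w3y.png',cv2.convertScaleAbs(cv2.resize(im,None,fx=7,fy=7,interpolation=cv2.INTER_NEAREST),alpha=2))"
```

View pics/w4y.png

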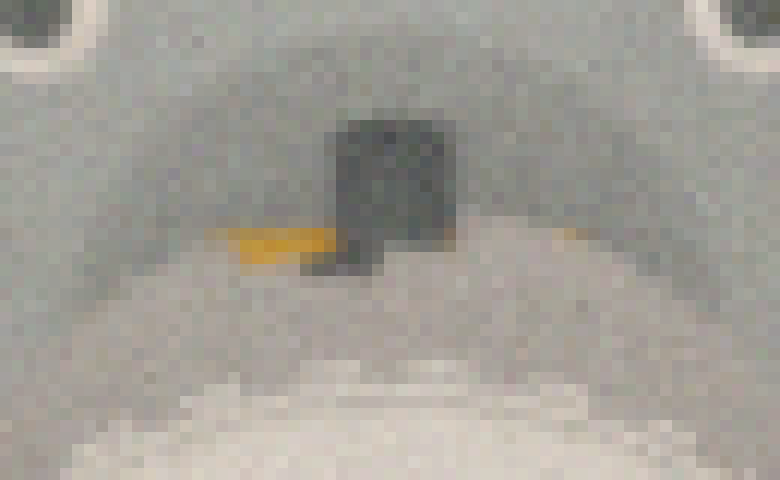

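View pics/w3y.png

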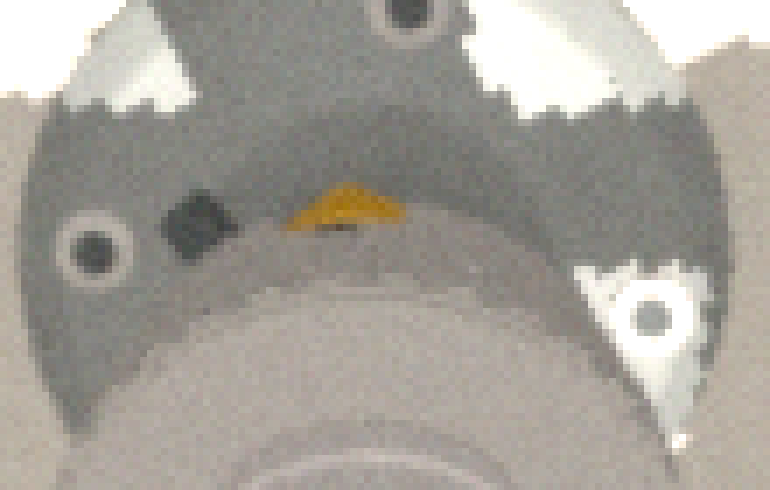

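The wrist view shows the notch cutout (brass visible through it, with its dark dot) left of the pin, at w4y (340,262) against the pin at (393,180). The sleeve is over-rotated by about 6°, and the downward travel was the grip slipping on the collar. I'll ease off, grip firmer and turn back in small steps.

>>> send_rows(
  steps=[
    [[-0.2, 0, 0, 0, 0, 0], [0, 0, 0, 0, 0, 0], [0.05, 0, 0, 0.5, 0, 0], [0.08, 0, 0, 0, 0, 0]],
  ],
  force=25,
)

```text
time: 5.83
position: [0.5527, -0.0067, 0.0826]
tool_rot: [-0.056, 0.704, 0.055, 0.706]
ft_force: [-1.2, 0.3, 4.6]
grip_width: 0.0437
```

```bash
python3 g.py .5525 -.0063
```

```text
5.8333 [ 0.5527 -0.0067  0.0826] F [-1.22  0.26  4.64] M [ 0.12  0.31 -0.1 ] w 0.04370729543015319 q6 -1.9410468256548365
tool shift cm [-0.    0.04 -0.02] tilt fix rotvec/6deg [-0.    0.04  0.02] jaw az 98.94967510320006
```

>>> send_rows(
  steps=[
    [[0.06, 0, 0, 0.4, 0, 0], [0.1, 0, 0, 0, 0, 0]],
  ],
)

```text
time: 6.0
position: [0.5527, -0.0067, 0.0818]
tool_rot: [-0.041, 0.704, 0.04, 0.708]
ft_force: [-1.2, 0.7, 5.9]
grip_width: 0.0428
```

```bash
python3 g.py .5525 -.0063; python3 k.py 6;python3 w.py w5; python3 -c "
import cv2
im=cv2.imread('pics/w5.png')[225:265,280:345];cv2.imwrite('pics/w5y.png',cv2.convertScaleAbs(cv2.resize(im,None,fx=12,fy=12,interpolation=cv2.INTER_NEAREST),alpha=2))"
```

```text
6.0 [ 0.5527 -0.0067  0.0818] F [-1.22  0.71  5.88] M [ 0.08  0.29 -0.04] w 0.04281080528984678 q6 -1.899271352798906
tool shift cm [-0.    0.04 -0.02] tilt fix rotvec/6deg [-0.    0.04  0.02] jaw az 96.56192657413165
[(311, np.int64(268), 5), (313, np.int64(270), 6), (315, np.int64(271), 6), (317, np.int64(272), 5), (319, np.int64(272), 4), (321, np.int64(271), 5), (323, np.int64(270), 6), (325, np.int64(268), 10), (327, np.int64(271), 6), (329, np.int64(273), 3), (331, None, 0)]
[(311, np.int64(269), 5), (313, np.int64(270), 6), (315, np.int64(271), 6), (317, np.int64(272), 5), (319, np.int64(272), 4), (321, np.int64(271), 5), (323, np.int64(270), 6), (325, np.int64(269), 9), (327, np.int64(271), 7), (329, np.int64(273), 3), (331, None, 0)]
6.05 [ 0.55270105 -0.00668501  0.08162155] [-2.14193716e-01  6.35238659e-01  1.73522302e+00 -2.37454613e-04
  7.66482007e-01 -1.90037812e+00] [-0.62450841  0.24912094  4.60979089] 0.04335296253031672
[[ 0.0045 -0.1153  0.9933]
 [-0.0011  0.9933  0.1153]
 [-1.     -0.0017  0.0043]]
plugtop expected [314.73495266 348.82532736]
```

View pics/w5y.png

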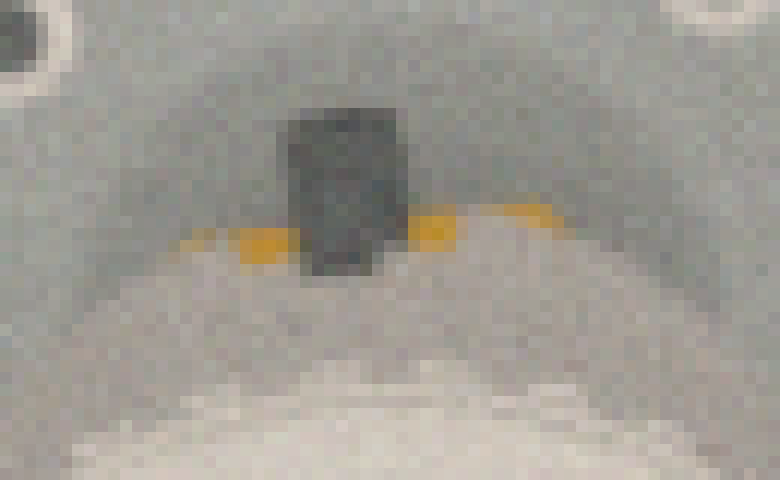

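Now the notch (235 to 460) is centred on the pin (288 to 408). I'll press to feel the drop.

>>> send_rows(
  steps=[
    [[0.15, 0, 0, 0, 0, 0], [0.2, 0, 0, 0, 0, 0], [0.2, 0, 0, 0, 0, 0]],
  ],
)

```text
time: 6.35
position: [0.5527, -0.0067, 0.0775]
tool_rot: [-0.042, 0.704, 0.041, 0.708]
ft_force: [-1.5, 0.8, 8.5]
grip_width: 0.0434
```

```bash
python3 g.py .5525 -.0063; python3 k.py 7;python3 w.py w6; python3 -c "
import cv2
im=cv2.imread('pics/w6.png')[225:265,280:345];cv2.imwrite('pics/w6y.png',cv2.convertScaleAbs(cv2.resize(im,None,fx=12,fy=12,interpolation=cv2.INTER_NEAREST),alpha=2))"
```

```text
6.35 [ 0.5527 -0.0067  0.0775] F [-1.49  0.83  8.49] M [ 0.16  0.44 -0.05] w 0.04338169036895375 q6 -1.9035226174185835
tool shift cm [-0.    0.04 -0.02] tilt fix rotvec/6deg [0.   0.05 0.02] jaw az 96.78572344163
[(311, np.int64(268), 5), (313, np.int64(270), 6), (315, np.int64(271), 6), (317, np.int64(272), 5), (319, np.int64(272), 4), (321, np.int64(271), 5), (323, np.int64(270), 6), (325, np.int64(268), 10), (327, np.int64(271), 6), (329, np.int64(273), 3), (331, None, 0)]
[(311, np.int64(270), 4), (313, np.int64(271), 5), (315, np.int64(272), 5), (317, np.int64(272), 5), (319, np.int64(272), 4), (321, np.int64(272), 4), (323, np.int64(272), 4), (325, np.int64(271), 7), (327, np.int64(271), 7), (329, np.int64(273), 3), (331, None, 0)]
6.4 [ 0.55274183 -0.00669384  0.07732801] [-2.14303920e-01  6.42343359e-01  1.73763694e+00  4.48859519e-05
  7.56586963e-01 -1.90354870e+00] [-2.13744145  0.0105612   7.2313609 ] 0.043720408642383975
[[ 0.0049 -0.1181  0.993 ]
 [-0.001   0.993   0.1181]
 [-1.     -0.0016  0.0048]]
plugtop expected [314.86809341 356.02366642]
```

View pics/w6y.png

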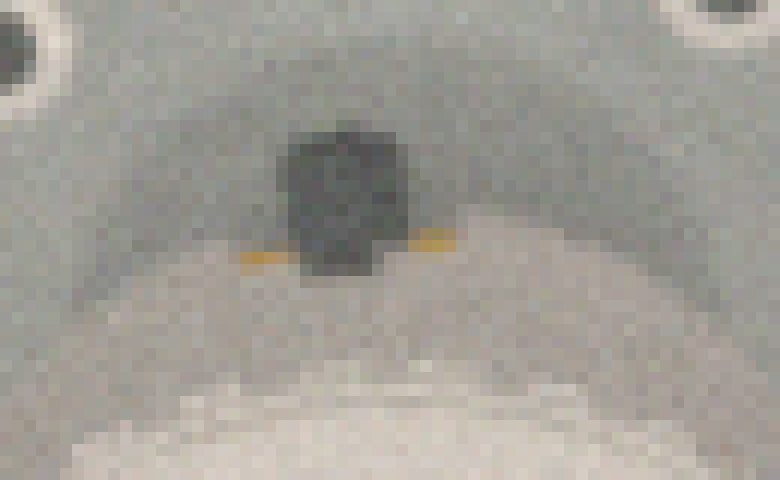

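The notch has dropped over the pin: the brass band narrowed and there was about 4 mm of travel at spring force. Now I let the sleeve ride forward and release it.

>>> send_rows(
  steps=[
    [[-0.2, 0, 0, 0, 0, 0], [-0.2, 0, 0, 0, 0, 0], [-0.05, 0, 0, 0, 0, 0], [0, 0, 0, 0, 0, 0]],
  ],
)

```text
time: 6.78
position: [0.5527, -0.0067, 0.0832]
tool_rot: [-0.043, 0.704, 0.043, 0.708]
ft_force: [-0.5, -0.1, 3.9]
grip_width: 0.0433
```

>>> send_rows(
  steps=[
    [[0, 0, 0, 0, 0, 0], [0, 0, 0, 0, 0, 0], [0, 0, 0, 0, 0, 0], [0, 0, 0, 0, 0, 0]],
  ],
  gripper=0.38,
)

```text
time: 7.12
position: [0.553, -0.0066, 0.0819]
tool_rot: [-0.044, 0.704, 0.043, 0.708]
ft_force: [0.1, 0.3, -0.1]
grip_width: 0.0536
```

```bash
python3 g.py .5527 -.0065
```

```text
7.1167 [ 0.553  -0.0066  0.0819] F [ 0.13  0.28 -0.1 ] M [ 0.07  0.02 -0.04] w 0.05363117964418191 q6 -1.9086940588350154
tool shift cm [-0.    0.02 -0.03] tilt fix rotvec/6deg [-0.    0.05  0.01] jaw az 97.05348173090037
```

>>> send_rows(
  steps=[
    [[-1.0, 0, 0, 0, 0.03, 0], [-0.8, 0, 0, 0, 0, 0], [-0.4, 0, 0, 0, 0, 0], [0, 0, 0, 0, 0, 0], [0, 0, 0, 0, 0, 0]],
  ],
)

```text
time: 7.53
position: [0.5524, -0.0064, 0.1033]
tool_rot: [-0.044, 0.706, 0.044, 0.706]
ft_force: [0.0, -0.6, 0.3]
grip_width: 0.0538
```

```bash
python3 g.py .5527 -.0065
```

```text
7.5333 [ 0.5524 -0.0064  0.1033] F [ 0.04 -0.58  0.3 ] M [0.08 0.05 0.01] w 0.05380019543583515 q6 -1.907629535725088
tool shift cm [ 0.   -0.02  0.03] tilt fix rotvec/6deg [0.   0.   0.01] jaw az 97.0883045667711
```

>>> send_rows(
  steps=[
    [[0, 0, 0, 0, 0, 0], [0, 0, 0, 0, 0, 0], [0, 0, 0, 0, 0, 0], [0, 0, 0, 0, 0, 0], [0, 0, 0, 0, 0, 0]],
  ],
  gripper=0.64,
  force=10,
)

```text
time: 7.95
position: [0.5519, -0.0063, 0.1025]
tool_rot: [-0.044, 0.706, 0.044, 0.706]
ft_force: [0.1, -0.2, -0.1]
grip_width: 0.0332
```

```bash
python3 g.py .5527 -.0065; python3 k.py 8; python3 -c "
import cv2,numpy as np
im=np.load('pics/side_8.npz')['im'][200:300,270:370,::-1];cv2.imwrite('pics/s8.png',cv2.convertScaleAbs(cv2.resize(im,None,fx=6,fy=6,interpolation=cv2.INTER_NEAREST),alpha=1.5))"
```

```text
7.95 [ 0.5519 -0.0063  0.1025] F [ 0.07 -0.22 -0.12] M [0.01 0.03 0.01] w 0.03322271640402689 q6 -1.9077281023460768
tool shift cm [-0.   -0.03  0.07] tilt fix rotvec/6deg [-0.   -0.01  0.  ] jaw az 97.08946888882029
[(311, np.int64(268), 5), (313, np.int64(270), 6), (315, np.int64(271), 6), (317, np.int64(272), 5), (319, np.int64(272), 4), (321, np.int64(271), 5), (323, np.int64(270), 6), (325, np.int64(268), 10), (327, np.int64(271), 6), (329, np.int64(273), 3), (331, None, 0)]
[(311, np.int64(268), 6), (313, np.int64(270), 6), (315, np.int64(271), 6), (317, np.int64(272), 5), (319, np.int64(272), 4), (321, np.int64(271), 5), (323, np.int64(270), 6), (325, np.int64(268), 10), (327, np.int64(271), 7), (329, np.int64(274), 2), (331, None, 0)]
```

View pics/s8.png

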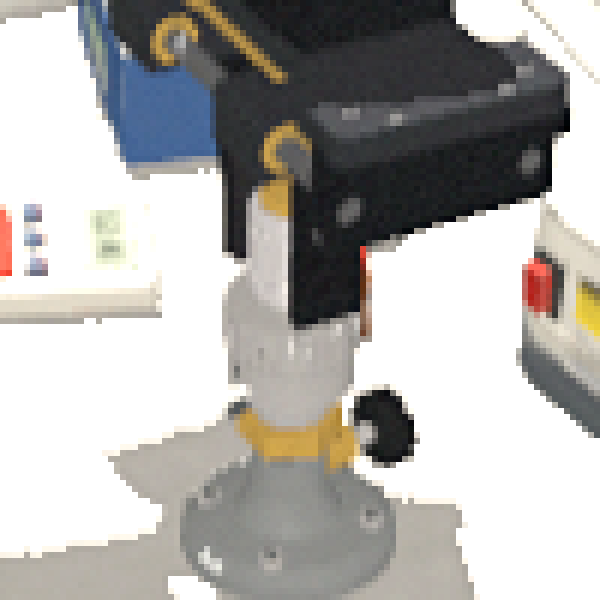

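>>> send_rows(
  steps=[
    [[0.4, 0, 0.05, 0, 0, 0], [0.3, 0, 0, 0, 0, 0], [0.3, 0, 0, 0, 0, 0], [0.15, 0, 0, 0, 0, 0]],
  ],
)

```text
time: 8.33
position: [0.5528, -0.0061, 0.0917]
tool_rot: [-0.044, 0.706, 0.044, 0.706]
ft_force: [-1.8, 0.6, 7.5]
grip_width: 0.0312
```

```bash
python3 g.py .5527 -.0065
```

```text
8.3333 [ 0.5528 -0.0061  0.0917] F [-1.83  0.63  7.52] M [ 0.07  0.37 -0.02] w 0.031236551144334893 q6 -1.9075196301872668
tool shift cm [ 0.   -0.03 -0.02] tilt fix rotvec/6deg [-0.  0.  0.] jaw az 97.09910884056744
```

>>> send_rows(
  steps=[
    [[0.2, -0.03, 0, 0, 0, 0], [0.18, 0, 0, 0, 0, 0]],
  ],
)

```text
time: 8.5
position: [0.5528, -0.0061, 0.0892]
tool_rot: [-0.044, 0.706, 0.044, 0.706]
ft_force: [-2.3, 0.3, 11.6]
grip_width: 0.0316
```

```bash
python3 g.py .5527 -.0065
```

```text
8.5 [ 0.5528 -0.0061  0.0892] F [-2.28  0.26 11.56] M [ 0.04  0.34 -0.03] w 0.03164882229694649 q6 -1.9081268634924191
tool shift cm [-0.   -0.04 -0.02] tilt fix rotvec/6deg [-0.  0.  0.] jaw az 97.1031223486623
```

>>> send_rows(
  steps=[
    [[0.08, 0, 0, 0, 0, 0], [0.08, 0, 0, 0, 0, 0], [0.08, 0, 0, 0, 0, 0]],
  ],
  gripper=0.9,
  force=30,
)

```text
time: 8.75
position: [0.5533, -0.0061, 0.0894]
tool_rot: [-0.044, 0.705, 0.044, 0.706]
ft_force: [-1.8, 0.8, 8.5]
grip_width: 0.0276
```

```bash
python3 g.py .5527 -.0065
```

```text
8.75 [ 0.5533 -0.0061  0.0894] F [-1.82  0.77  8.52] M [ 0.06  0.4  -0.06] w 0.027624338212891484 q6 -1.9080859389707203
tool shift cm [-0.   -0.03 -0.07] tilt fix rotvec/6deg [-0.    0.02  0.01] jaw az 97.12201768315755
```

>>> send_rows(
  steps=[
    [[0.06, 0, 0, 0, 0, 0], [-0.5, 0, 0, 0, 0, 0], [-0.4, 0, 0, 0, 0, 0]],
  ],
)

```text
time: 9.0
position: [0.5531, -0.0061, 0.0985]
tool_rot: [-0.044, 0.705, 0.044, 0.706]
ft_force: [0.1, 0.4, 0.9]
grip_width: 0.027
```

```bash
python3 g.py .5527 -.0065; python3 k.py 9; python3 -c "
import cv2,numpy as np
im=np.load('pics/side_9.npz')['im'][200:300,270:370,::-1];cv2.imwrite('pics/s9.png',cv2.convertScaleAbs(cv2.resize(im,None,fx=6,fy=6,interpolation=cv2.INTER_NEAREST),alpha=1.5))"
```

```text
9.0 [ 0.5531 -0.0061  0.0985] F [0.08 0.39 0.94] M [ 0.03  0.09 -0.05] w 0.026963360250777845 q6 -1.9080181262002127
tool shift cm [-0.   -0.03 -0.05] tilt fix rotvec/6deg [0.   0.02 0.01] jaw az 97.13596353061189
[(311, np.int64(268), 5), (313, np.int64(270), 6), (315, np.int64(271), 6), (317, np.int64(272), 5), (319, np.int64(272), 4), (321, np.int64(271), 5), (323, np.int64(270), 6), (325, np.int64(268), 10), (327, np.int64(271), 6), (329, np.int64(273), 3), (331, None, 0)]
[(311, np.int64(268), 6), (313, np.int64(270), 6), (315, np.int64(271), 6), (317, np.int64(272), 5), (319, np.int64(272), 4), (321, np.int64(271), 5), (323, np.int64(270), 6), (325, np.int64(268), 10), (327, np.int64(271), 7), (329, np.int64(274), 2), (331, None, 0)]
```

View pics/s9.png

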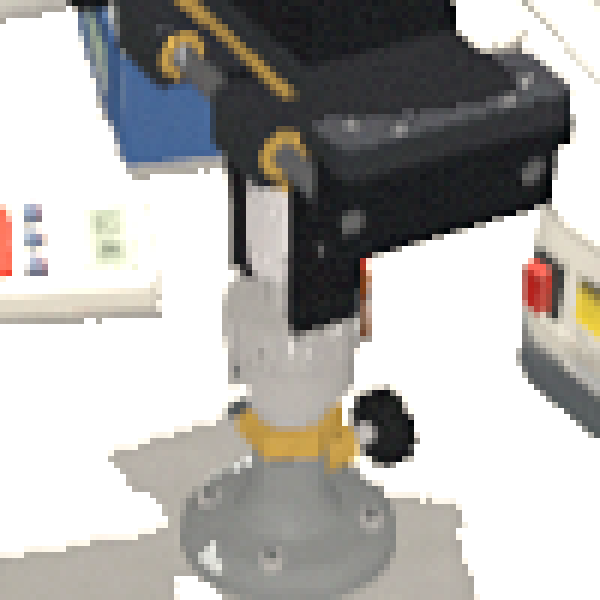

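```bash
python3 w.py w7; python3 -c "
import cv2
im=cv2.imread('pics/w7.png')[200:380,210:410];cv2.imwrite('pics/w7z.png',cv2.convertScaleAbs(cv2.resize(im,None,fx=3,fy=3),alpha=1.6))
for n in 89:pass
" ; python3 -c "
import cv2,numpy as np
a=[np.load('pics/side_%d.npz'%k)['im'][225:275,295:345,::-1] for k in (8,9)]
cv2.imwrite('pics/cmp.png',cv2.convertScaleAbs(cv2.resize(np.hstack(a),None,fx=8,fy=8,interpolation=cv2.INTER_NEAREST),alpha=1.3))"
```

```text
9.05 [ 0.5535018  -0.00617772  0.09912927] [-2.12923246e-01  6.07652899e-01  1.72216124e+00 -3.31741695e-04
  8.08716691e-01 -1.90805813e+00] [-0.33058694 -0.79159333 -0.03020898] 0.027126121768173438
[[ 2.900e-03 -1.242e-01  9.922e-01]
 [-9.000e-04  9.923e-01  1.242e-01]
 [-1.000e+00 -1.200e-03  2.800e-03]]
plugtop expected [313.58707056 321.70071944]Traceback (most recent call last):
  File "<string>", line 4, in <module>
    for n in 89:pass
             ^^
TypeError: 'int' object is not iterable
```

View pics/w7z.png

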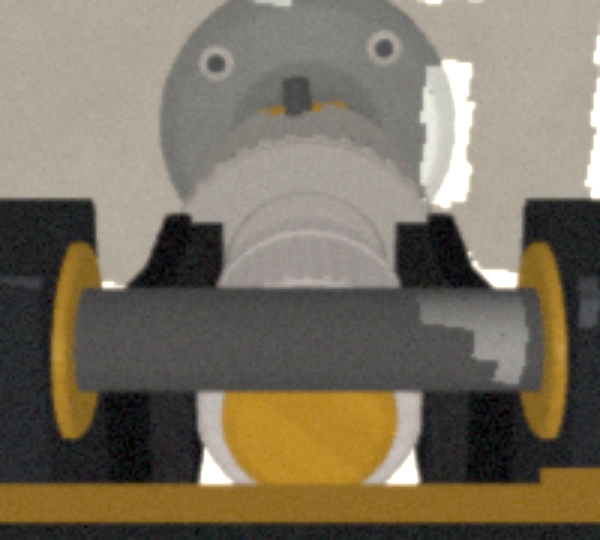

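View pics/cmp.png

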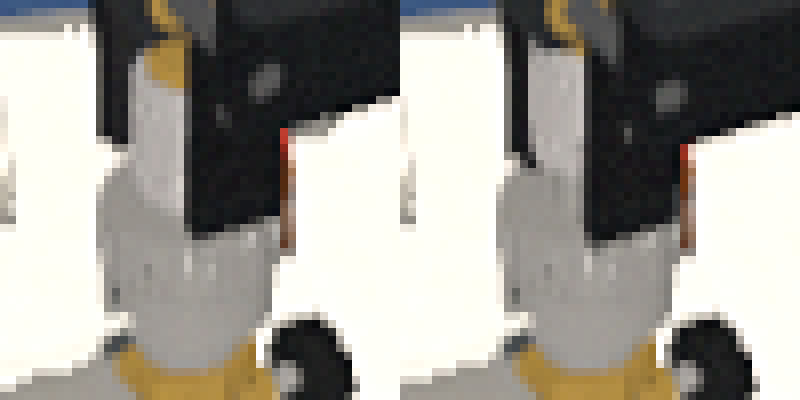

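Side view: the plug body's lower edge rose by about 10 mm with the fingers, force is near zero, and the sleeve is forward. I'll draw on upward.

>>> send_rows(
  steps=[
    [[-0.8, 0, 0, 0, 0, 0], [-1.0, 0, 0, 0, 0, 0], [-1.2, 0, 0, 0, 0, 0], [-1.2, 0, 0, 0, 0, 0], [-1.2, 0, 0, 0, 0, 0], [0, 0, 0, 0, 0, 0], [0, 0, 0, 0, 0, 0], [0, 0, 0, 0, 0, 0]],
  ],
)

```text
time: 9.77
position: [0.5519, -0.0058, 0.1558]
tool_rot: [-0.044, 0.706, 0.044, 0.705]
ft_force: [-0.2, 0.0, -0.7]
grip_width: 0.0269
```

```bash
python3 g.py .5527 -.0065; python3 k.py 10; python3 -c "
import cv2,numpy as np
im=np.load('pics/side_10.npz')['im'][150:350,220:420,::-1];cv2.imwrite('pics/s10.png',cv2.convertScaleAbs(cv2.resize(im,None,fx=3,fy=3,interpolation=cv2.INTER_NEAREST),alpha=1.4))"
```

```text
9.7667 [ 0.5519 -0.0058  0.1558] F [-0.24  0.01 -0.73] M [0.06 0.01 0.  ] w 0.026854806742031615 q6 -1.9080699184760115
tool shift cm [-0.   -0.08  0.07] tilt fix rotvec/6deg [-0.   -0.01 -0.  ] jaw az 97.1299815878104
[(311, np.int64(268), 5), (313, np.int64(270), 6), (315, np.int64(271), 6), (317, np.int64(272), 5), (319, np.int64(272), 4), (321, np.int64(271), 5), (323, np.int64(270), 6), (325, np.int64(268), 10), (327, np.int64(271), 6), (329, np.int64(273), 3), (331, None, 0)]
[(311, np.int64(268), 6), (313, np.int64(270), 6), (315, np.int64(271), 6), (317, np.int64(272), 5), (319, np.int64(272), 4), (321, np.int64(271), 5), (323, np.int64(270), 6), (325, np.int64(268), 10), (327, np.int64(271), 7), (329, np.int64(273), 3), (331, None, 0)]
```

View pics/s10.png

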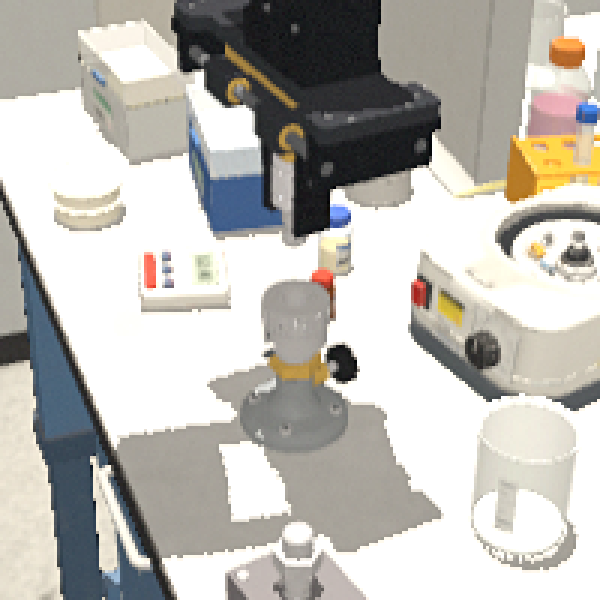

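Plug is out and hanging straight with its nose under the fingers; the sleeve is forward. Moving above the empty hole.

>>> send_rows(
  steps=[
    [[0, -1.5, -0.6, 0, 0, 0], [0, -2.7, -1.0, 0, 0, 0], [0, -3.0, -1.1, 0, 0, 0], [0, -3.0, -1.1, 0, 0, 0], [0, -3.0, -1.1, 0, 0, 0], [0, -3.0, -1.1, 0, 0, 0], [0, -2.5, -0.9, 0, 0, 0], [0, -1.5, -0.6, 0, 0, 0]],
  ],
)

```text
time: 10.48
position: [0.4982, -0.2179, 0.1488]
tool_rot: [-0.045, 0.709, 0.05, 0.702]
ft_force: [0.4, 0.2, -1.6]
grip_width: 0.0273
```

>>> send_rows(
  steps=[
    [[0, -0.7, -0.3, 0, 0, 0], [0, 0, 0, 0, 0, 0], [0, 0, 0, 0, 0, 0]],
  ],
)

```text
time: 10.73
position: [0.4943, -0.2287, 0.1466]
tool_rot: [-0.042, 0.711, 0.049, 0.701]
ft_force: [0.1, 0.1, -1.0]
grip_width: 0.0273
```

```bash
python3 g.py .499 -.2345; python3 w.py w8
```

```text
10.7333 [ 0.4943 -0.2287  0.1466] F [ 0.06  0.05 -0.99] M [ 0.02 -0.02  0.  ] w 0.027276179434305856 q6 -2.3350543756333155
tool shift cm [-0.01 -0.63  0.39] tilt fix rotvec/6deg [-0.   -0.13 -0.1 ] jaw az 97.32249828697896
10.7333 [ 0.49428421 -0.22872273  0.14660089] [-6.37664330e-01  5.30649248e-01  1.69607273e+00 -2.11544413e-03
  9.31552379e-01 -2.33505438e+00] [ 0.05787874  0.05218837 -0.98903684] 0.027276179434305856
[[-0.0144 -0.1274  0.9917]
 [ 0.0086  0.9918  0.1276]
 [-0.9999  0.0103 -0.0132]]
plugtop expected [691.08368615 423.8768352 ]
```

View pics/w8.png

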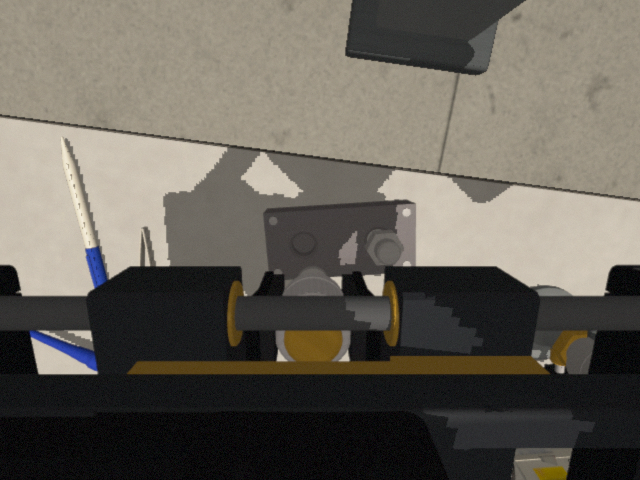

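```bash
cat > hole.py <<'E'
from h import *
import sys
n=sys.argv[1];z=np.load(f"pics/{n}.npz");im=z["im"];C=cam("wrist",z["pos"],z["rot"])
e=proj(C,[.499,-.2345,.028]);print("expected hole",e)
u0,v0=int(e[0])-30,int(e[1])-30
c=im[v0:v0+60,u0:u0+60];cv2.imwrite(f"pics/{n}h.png",cv2.convertScaleAbs(cv2.resize(c,None,fx=10,fy=10,interpolation=cv2.INTER_NEAREST)[:,:,::-1],alpha=2))
print("crop",u0,v0)
for p in sys.argv[2:]:
    u,v=map(float,p.split(","));print(p,ray(C,u0+(u+.5)/10-.5,v0+(v+.5)/10-.5,.028))
E
python3 hole.py w8
```

```text
expected hole [303.65876709 241.47365403]
crop 273 211
```

View pics/w8h.png

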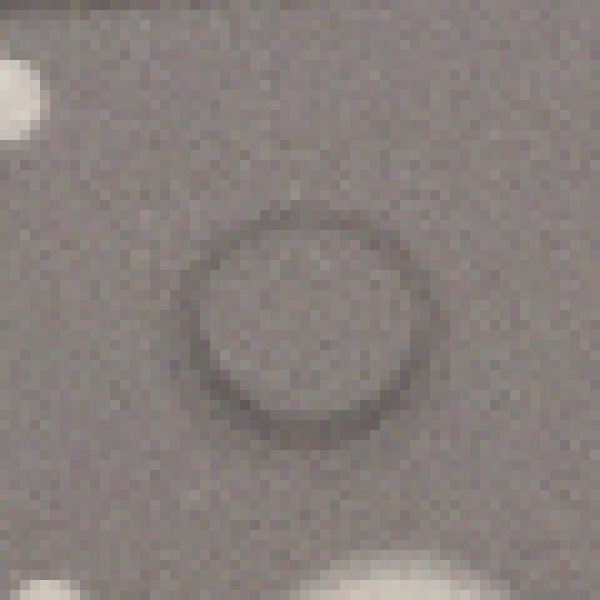

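```bash
python3 hole.py w8 310,325 170,325 450,325 310,198 310,450
python3 - <<'E'
from h import *
z=np.load("pics/w8.npz");im=z["im"];C=cam("wrist",z["pos"],z["rot"])
h=cv2.cvtColor(im,cv2.COLOR_RGB2HSV);m=cv2.inRange(h,(10,90,80),(30,255,255));m[:,:275]=0;m[:,352:]=0;m[:331]=0;m[360:]=0
k,l,s,c=cv2.connectedComponentsWithStats(m);i=1+np.argmax(s[1:,4]);print(c[i],s[i])
M=R.from_quat(z["rot"]).as_matrix()
# plug top expected: on tool axis, TCP+(65-17.2)mm behind
p=z["pos"]-M[:,0]*(.065-.0174);print("pred brass",proj(C,p), "px/m", 361/0.115)
cv2.imwrite("pics/w8p.png",cv2.convertScaleAbs(cv2.resize(im[255:375,250:380],None,fx=5,fy=5,interpolation=cv2.INTER_NEAREST)[:,:,::-1],alpha=2))
E
```

```text
expected hole [303.65876709 241.47365403]
crop 273 211
310,325 [ 0.50029789 -0.2344281   0.028     ]
170,325 [ 0.50170055 -0.24554024  0.028     ]
450,325 [ 0.49889406 -0.22330672  0.028     ]
310,198 [ 0.49000399 -0.23569324  0.028     ]
310,450 [ 0.51059824 -0.23316217  0.028     ]
[312.78475336 344.24215247] [ 284  331   59   29 1561]
pred brass [313.75145539 341.19546507] px/m 3139.1304347826085
```

View pics/w8p.png

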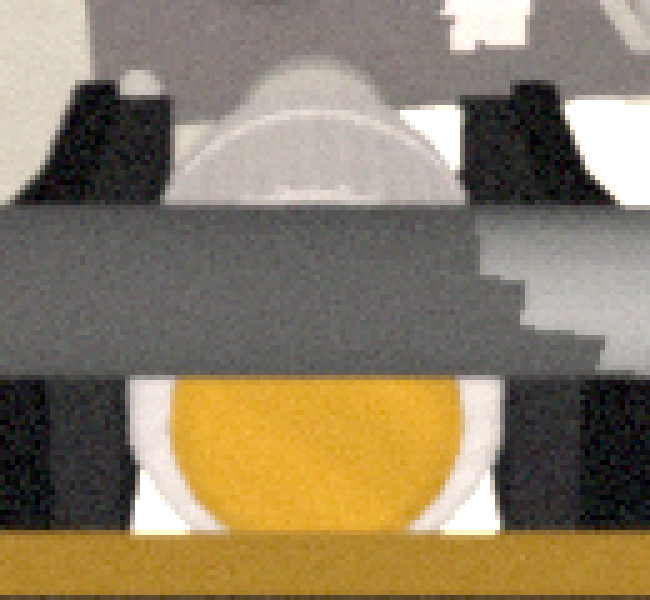

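Run:
```python
from h import *
z=np.load("pics/w8.npz");C=cam("wrist",z["pos"],z["rot"]);M=R.from_quat(z["rot"]).as_matrix()
for nm,x,r in(("foot",.0174,.008),("body bottom",-.0116,.014),("body top",-.0436,.014),("brass?",-.0476,.011)):
    for dz in(0,.002): print(nm,dz,proj(C,z["pos"]+M@[x,0,-r+dz]).round(1), proj(C,z["pos"]+M@[x,0,r+dz]).round(1))
    print(proj(C,z["pos"]+M@[x,r,0]).round(1),proj(C,z["pos"]+M@[x,-r,0]).round(1))
```

```text
foot 0 [313.4 263.5] [313.4 292.3]
foot 0.002 [313.4 267.2] [313.4 295.8]
[328.6 278.1] [298.1 278. ]
body bottom 0 [313.5 270.4] [313.5 328.7]
body bottom 0.002 [313.5 274.7] [313.5 332.6]
[344.8 300.2] [282.2 300.1]
body top 0 [313.8 299.5] [313.7 369.8]
body top 0.002 [313.8 304.8] [313.7 374.5]
[352.4 335.6] [275.  335.5]
brass? 0 [313.8 312.3] [313.7 368.9]
brass? 0.002 [313.8 317.6] [313.7 373.8]
[345.1 341.2] [282.4 341.2]
```

>>> send_rows(
  steps=[
    [[0.5, -0.5, 0.3, 0, -0.13, -0.1], [1.5, -0.1, 0.1, 0, 0, 0], [2, 0, 0, 0, 0, 0], [2, 0, 0, 0, 0, 0], [1, 0, 0, 0, 0, 0], [0.3, 0, 0, 0, 0, 0], [0, 0, 0, 0, 0, 0], [0, 0, 0, 0, 0, 0]],
  ],
)

```text
time: 11.45
position: [0.5024, -0.2235, 0.072]
tool_rot: [-0.049, 0.705, 0.05, 0.706]
ft_force: [-0.2, -0.1, -0.7]
grip_width: 0.0272
```

```bash
python3 g.py .4998 -.2344
```

```text
11.45 [ 0.5024 -0.2235  0.072 ] F [-0.23 -0.15 -0.69] M [ 0.03 -0.01 -0.04] w 0.027163089473541426 q6 -2.33793972999033
tool shift cm [-0.   -1.04 -0.41] tilt fix rotvec/6deg [-0.    0.02 -0.01] jaw az 98.0928038092774
```

>>> send_rows(
  steps=[
    [[0, -0.6, -0.25, 0, 0.02, 0], [0, -0.4, -0.15, 0, 0, 0], [0, 0, 0, 0, 0, 0], [0, 0, 0, 0, 0, 0]],
  ],
)

```text
time: 11.78
position: [0.5015, -0.2357, 0.0749]
tool_rot: [-0.051, 0.704, 0.05, 0.707]
ft_force: [0.3, 0.5, -0.2]
grip_width: 0.0273
```

```bash
python3 g.py .4998 -.2344; python3 k.py 11; python3 -c "
import cv2,numpy as np
im=np.load('pics/side_11.npz')['im'][300:420,280:400,::-1];cv2.imwrite('pics/s11.png',cv2.convertScaleAbs(cv2.resize(im,None,fx=5,fy=5,interpolation=cv2.INTER_NEAREST),alpha=1.4))"
```

```text
11.7833 [ 0.5015 -0.2357  0.0749] F [ 0.29  0.51 -0.22] M [0.08 0.02 0.  ] w 0.027323612699912965 q6 -2.3555308889822753
tool shift cm [-0.    0.15 -0.15] tilt fix rotvec/6deg [0.   0.03 0.02] jaw az 98.16185901680589
[(311, np.int64(268), 5), (313, np.int64(270), 6), (315, np.int64(271), 6), (317, np.int64(272), 5), (319, np.int64(272), 4), (321, np.int64(271), 5), (323, np.int64(270), 6), (325, np.int64(268), 10), (327, np.int64(271), 6), (329, np.int64(273), 3), (331, None, 0)]
[(311, None, 0), (313, np.int64(285), 3), (315, np.int64(287), 3), (317, np.int64(289), 1), (319, None, 0), (321, None, 0), (323, None, 0), (325, None, 0), (327, None, 0), (329, None, 0), (331, None, 0)]
```

View pics/s11.png

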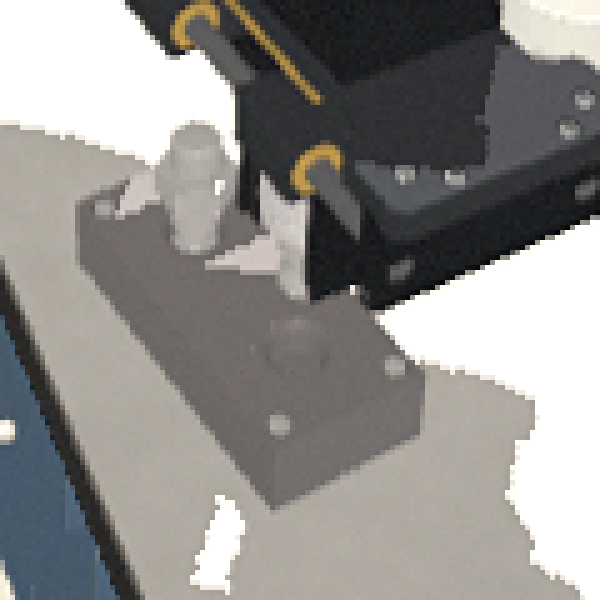

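Run:
```python
from h import *
C=cam("side")
p=np.array([.5015,-.2357,.0575])
print("foot pred",(proj(C,p)-[280,300])*5,"hole pred",(proj(C,[.5003,-.2344,.028])-[280,300])*5)
print("foot bottom edge pred",(proj(C,p+[0,-.008,0])-[280,300])*5, "L/R",(proj(C,p+[-.008,0,0])-[280,300])*5,(proj(C,p+[.008,0,0])-[280,300])*5)
```

```text
foot pred [303.20365528 277.05138181] hole pred [294.44687858 341.75402801]
foot bottom edge pred [313.68722474 295.68142566] L/R [279.03176675 283.99158396] [327.20585741 270.1598998 ]
```

>>> send_rows(
  steps=[
    [[0.5, 0.12, -0.12, 0, 0.03, 0.02], [0.8, 0, 0, 0, 0, 0], [0.6, 0, 0, 0, 0, 0], [0.3, 0, 0, 0, 0, 0], [0, 0, 0, 0, 0, 0], [0, 0, 0, 0, 0, 0]],
  ],
)

```text
time: 12.33
position: [0.4999, -0.2351, 0.0507]
tool_rot: [-0.05, 0.705, 0.05, 0.706]
ft_force: [0.1, 0.8, -0.7]
grip_width: 0.0273
```

```bash
python3 g.py .4998 -.2344
```

```text
12.3333 [ 0.4999 -0.2351  0.0507] F [ 0.08  0.78 -0.65] M [ 0.06  0.04 -0.03] w 0.027257039637875315 q6 -2.354081430750357
tool shift cm [-0.    0.07 -0.  ] tilt fix rotvec/6deg [0.   0.01 0.01] jaw az 98.10527027648136
```

Foot is about 5 mm above the hole mouth. Lowering in with force checks.

>>> send_rows(
  steps=[
    [[0.3, 0.05, 0, 0, 0, 0], [0.3, 0, 0, 0, 0, 0], [0.3, 0, 0, 0, 0, 0], [0, 0, 0, 0, 0, 0]],
  ],
)

```text
time: 12.67
position: [0.5002, -0.2344, 0.0407]
tool_rot: [-0.05, 0.705, 0.05, 0.706]
ft_force: [-0.6, 0.5, -1.0]
grip_width: 0.0274
```

```bash
python3 g.py .4998 -.2344
```

```text
12.6667 [ 0.5002 -0.2344  0.0407] F [-0.61  0.51 -1.  ] M [ 0.07 -0.03  0.01] w 0.027382237709594977 q6 -2.3533577338573566
tool shift cm [-0.    0.01 -0.04] tilt fix rotvec/6deg [0.   0.01 0.01] jaw az 98.10991885625417
```

>>> send_rows(
  steps=[
    [[0.25, 0, 0, 0, 0, 0], [0.25, 0, 0, 0, 0, 0], [0.15, 0, 0, 0, 0, 0], [0, 0, 0, 0, 0, 0]],
  ],
)

```text
time: 13.0
position: [0.5003, -0.2345, 0.0336]
tool_rot: [-0.05, 0.705, 0.05, 0.706]
ft_force: [0.3, -0.0, -0.9]
grip_width: 0.027
```

```bash
python3 g.py .4998 -.2344
```

```text
13.0 [ 0.5003 -0.2345  0.0336] F [ 0.27 -0.04 -0.92] M [0.07 0.04 0.04] w 0.027025879898366294 q6 -2.353362104102044
tool shift cm [-0.    0.02 -0.05] tilt fix rotvec/6deg [0.   0.01 0.01] jaw az 98.12223681944083
```

>>> send_rows(
  steps=[
    [[0.1, 0, 0, 0, 0, 0], [0.08, 0, 0, 0, 0, 0]],
  ],
)

```text
time: 13.17
position: [0.5005, -0.2346, 0.0323]
tool_rot: [-0.05, 0.705, 0.05, 0.706]
ft_force: [-1.9, 0.6, 9.8]
grip_width: 0.027
```

```bash
python3 g.py .4998 -.2344; python3 k.py 12; python3 -c "
import cv2,numpy as np
im=np.load('pics/side_12.npz')['im'][300:420,280:400,::-1];cv2.imwrite('pics/s12.png',cv2.convertScaleAbs(cv2.resize(im,None,fx=5,fy=5,interpolation=cv2.INTER_NEAREST),alpha=1.4))"
```

```text
13.1667 [ 0.5005 -0.2346  0.0323] F [-1.86  0.61  9.85] M [ 0.32  0.3  -0.01] w 0.02701504703940802 q6 -2.3533567214375046
tool shift cm [-0.    0.03 -0.06] tilt fix rotvec/6deg [0.   0.01 0.01] jaw az 98.12174941270806
[(311, np.int64(268), 5), (313, np.int64(270), 6), (315, np.int64(271), 6), (317, np.int64(272), 5), (319, np.int64(272), 4), (321, np.int64(271), 5), (323, np.int64(270), 6), (325, np.int64(268), 10), (327, np.int64(271), 6), (329, np.int64(273), 3), (331, None, 0)]
[(311, np.int64(268), 5), (313, np.int64(270), 6), (315, np.int64(271), 5), (317, None, 0), (319, None, 0), (321, None, 0), (323, None, 0), (325, None, 0), (327, None, 0), (329, None, 0), (331, None, 0)]
```

View pics/s12.png

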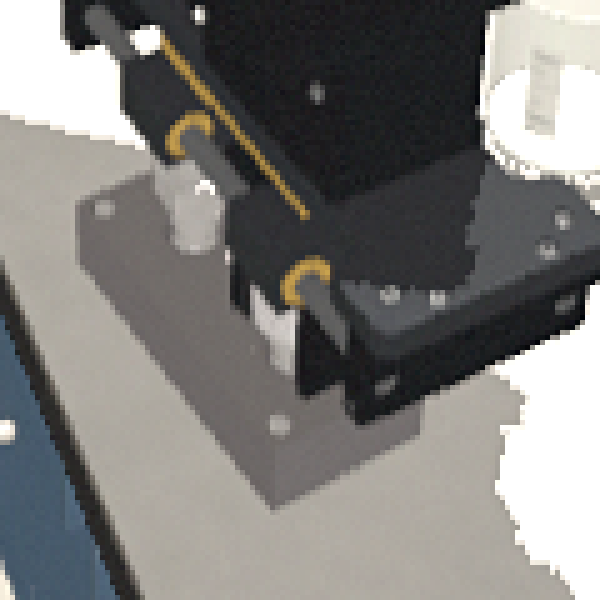

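Bottomed at TCP z 0.032, as computed. I'll ease the pressure and release.

>>> send_rows(
  steps=[
    [[-0.03, 0, 0, 0, 0, 0], [0, 0, 0, 0, 0, 0], [0, 0, 0, 0, 0, 0], [0, 0, 0, 0, 0, 0], [0, 0, 0, 0, 0, 0]],
  ],
  gripper=0.54,
  force=10,
)

```text
time: 13.63
position: [0.501, -0.2351, 0.0334]
tool_rot: [-0.051, 0.704, 0.049, 0.706]
ft_force: [0.2, -0.2, 0.1]
grip_width: 0.0393
```

```bash
python3 g.py .4998 -.2344; python3 w.py w9;python3 -c "
import cv2
im=cv2.imread('pics/w9.png')[230:380,220:420];cv2.imwrite('pics/w9z.png',cv2.convertScaleAbs(cv2.resize(im,None,fx=3,fy=3),alpha=1.6))"
```

```text
13.6333 [ 0.501  -0.2351  0.0334] F [ 0.24 -0.24  0.07] M [0.08 0.01 0.01] w 0.03934228319561895 q6 -2.3533928589535735
tool shift cm [-0.    0.09 -0.11] tilt fix rotvec/6deg [0.   0.03 0.03] jaw az 98.12698665739363
13.6333 [ 0.50103493 -0.23514599  0.03343215] [-6.40733549e-01  7.18745572e-01  1.75270766e+00  2.09347108e-05
  6.66202292e-01 -2.35339286e+00] [ 0.24328945 -0.24369835  0.06781311] 0.03934228319561895
[[ 0.0032 -0.1414  0.99  ]
 [-0.0023  0.99    0.1414]
 [-1.     -0.0028  0.0028]]
plugtop expected [1173.32012754  744.19787145]
```

View pics/w9z.png

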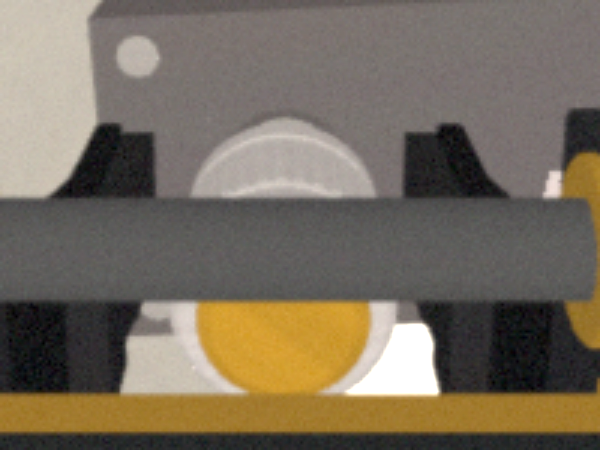

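Both fingers are clear of the plug on each side. Rising straight up.

>>> send_rows(
  steps=[
    [[-0.5, 0, 0, 0, 0, 0], [-0.8, 0, 0, 0, 0, 0], [-1, 0, 0, 0, 0, 0], [-1.5, 0, 0, 0, 0, 0], [-2, 0, 0, 0, 0, 0], [-2, 0, 0, 0, 0, 0], [-2, 0, 0, 0, 0, 0], [-2, 0, 0, 0, 0, 0]],
  ],
)

```text
time: 14.35
position: [0.498, -0.2331, 0.1569]
tool_rot: [-0.049, 0.707, 0.051, 0.704]
ft_force: [0.9, 0.3, 0.2]
grip_width: 0.0401
```

>>> send_rows(
  steps=[
    [[-1.5, 0, -2, 0, 0, 0], [-1.5, 0, -3, 0, 0, 0], [0, 0, -2, 0, 0, 0], [0, 0, 0, 0, 0, 0], [0, 0, 0, 0, 0, 0], [0, 0, 0, 0, 0, 0]],
  ],
)

```text
time: 14.85
position: [0.4312, -0.2457, 0.2]
tool_rot: [-0.055, 0.701, 0.046, 0.71]
ft_force: [-0.0, -0.5, 0.1]
grip_width: 0.0397
```

```bash
python3 g.py .4998 -.2344; python3 k.py 13; python3 -c "
from h import *
s=np.load('pics/side_13.npz')['im'][200:420,220:440]
im,d=camera('top');np.savez('pics/top13.npz',im=im,d=d)
t=im[200:310,300:450]
cv2.imwrite('pics/s13.png',cv2.convertScaleAbs(cv2.resize(s,None,fx=2.7,fy=2.7,interpolation=cv2.INTER_NEAREST)[:,:,::-1],alpha=1.3))
cv2.imwrite('pics/t13.png',cv2.convertScaleAbs(cv2.resize(t,None,fx=5,fy=5,interpolation=cv2.INTER_NEAREST)[:,:,::-1],alpha=1.3))
C=cam('top');h=cv2.cvtColor(im,cv2.COLOR_RGB2HSV);m=cv2.inRange(h,(10,90,120),(30,255,255));m[:270]=0;m[310:]=0;m[:,400:][:,50:]=0;m[:,:400]=0
k,l,st,c=cv2.connectedComponentsWithStats(m);
for i in range(1,k): print(c[i],st[i],ray(C,*c[i],.080))
"
```

```text
14.85 [ 0.4312 -0.2457  0.2   ] F [-0.02 -0.5   0.07] M [ 0.07  0.07 -0.03] w 0.039721069743070415 q6 -2.4585623436011708
tool shift cm [0.08 0.14 6.95] tilt fix rotvec/6deg [-0.    0.11  0.12] jaw az 98.2040082712441
[(311, np.int64(268), 5), (313, np.int64(270), 6), (315, np.int64(271), 6), (317, np.int64(272), 5), (319, np.int64(272), 4), (321, np.int64(271), 5), (323, np.int64(270), 6), (325, np.int64(268), 10), (327, np.int64(271), 6), (329, np.int64(273), 3), (331, None, 0)]
[(311, None, 0), (313, None, 0), (315, None, 0), (317, None, 0), (319, None, 0), (321, None, 0), (323, None, 0), (325, None, 0), (327, None, 0), (329, None, 0), (331, None, 0)]
[434.61764706 280.66176471] [430 277  10   8  68] [ 0.49879612 -0.23314201  0.08      ]
```

View pics/s13.png

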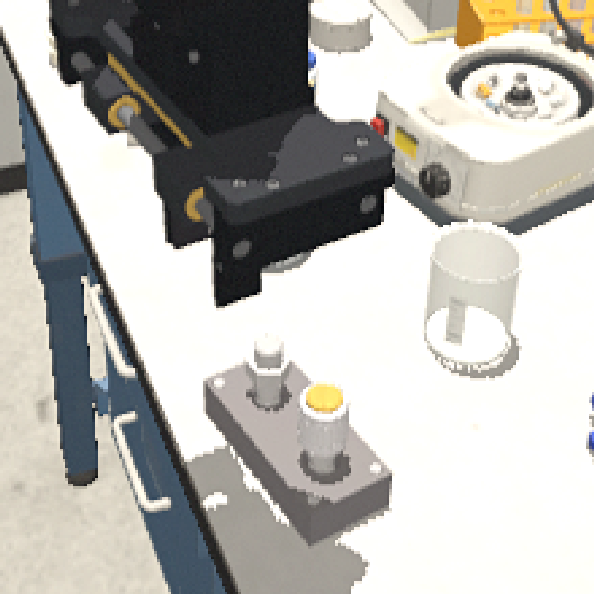

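View pics/t13.png

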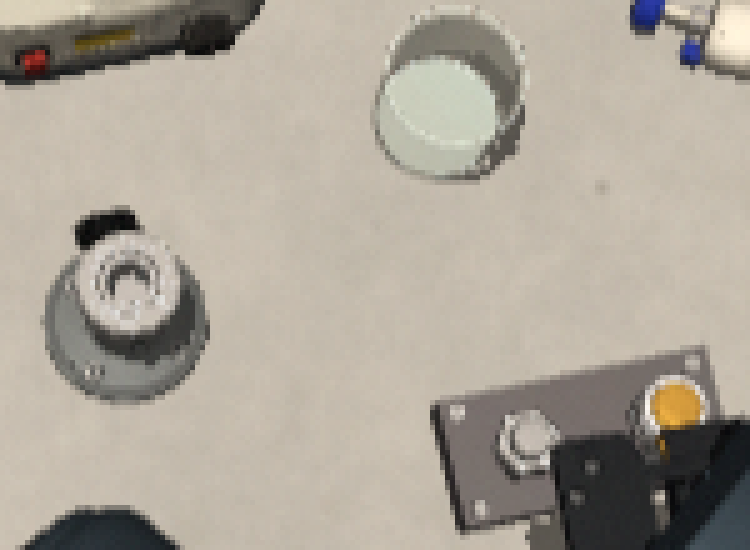

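The plug stands upright in the -y hole, the brass top is within about 1 mm of the hole axis, the coupling is empty and the gripper is clear. Handing in.

```bash
python3 -c "
from rig import *
print(get_obs()['joint_velocities'].round(3)); print(hand_in())"
```

```text
[ 0.004  0.015  0.001 -0.001 -0.002 -0.003]
the job is handed in; nothing more can be done
None
```

The breather plug is out of its coupling and stands fully down and upright in the empty hole of the stand. I handed the job in at about 15 s, and no verdict is reported.

**How it went:**
- I gripped the sleeve's collar and turned it counter-clockwise under light pressure.
- I overshot the notch by about 6° and took the downward travel for the drop. The camera showed it was only the grip slipping, so I turned back until the notch sat over the lock pin and dropped properly.
- With the sleeve pushed about 9 mm back, I gripped the plug, drew it straight up and lowered it into the stand.

**Last checks:**
- **Forces:** the wrist read at most about 12 N at any check. It read 11.6 N with the sleeve fully back, and 9.8 N when the plug bottomed in the hole, at the depth I had worked out.
- **Plug:** the side and top views show it upright. The visible part of its top is within about 1 mm of the measured hole centre.
- **Sleeve:** I confirmed it fully forward right after the draw, with its rim in the side view where it was at the start. The arm blocked that side view at the end. The last top view shows only the empty socket and cannot confirm the sleeve.
- **Bystanders and gripper:** the gripper was clear of everything. I kept the tool away from the beaker, dishes and vials and saw nothing displaced, but I did not measure their positions at the end.

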